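# Put the finishing containers back into the carry rack in reverse order

## Task

The four containers in the full rack stand in the order in which they are used, starting at its handle end. Move them all into the empty rack in the reverse order - the one at the handle of the full rack ends farthest from the handle of the other, and the one farthest from it ends next to the other handle - so that the last one used is the first at hand. Keep them upright, and leave each standing by itself in the middle of its own rubber disc.

Things in the scene. Friction and masses are not known exactly. Their poses are not given: they have to be found in the camera images.
- full_rack: Full plywood rack, fixed; board 64 (x) x 330 (y), top at z = 12 (all mm). Origin: underside, midway between its 2nd and 3rd place. y runs along the row to the end with the upright wire handle (y = +163, 49 high); other end: low stop bar, 24 high. Place centres from the handle: x = 0, y = +102, +34, -34, -102; low strips between them, top z = 18. A pad with a container at each. Left of the bench a chair back rises to z = 400.
- empty_rack: Empty grey metal rack, fixed; board 64 (x) x 330 (y), top at z = 12 (all mm). Origin: underside, midway between its 2nd and 3rd place. y runs along the row to the end with the upright wire handle (y = +163, 49 high); other end: low stop bar, 24 high. Place centres from the handle: x = 0, y = +102, +34, -34, -102; low strips between them, top z = 18. At each a black rubber disc, 46 across, top z = 14, where a container stands.
- tall_bottle: Slim cream-white plastic bottle with a green ribbed screw cap, the tallest of the four, round body 32 mm across, 84 mm high to the shoulder, 100 mm with the cap. Loose, stands upright, under 0.15 kg; the cap is part of it; grip the round body below the shoulder. Origin: centre of the underside; z up along its axis.
- brown_bottle: Dark brown bottle with a dark screw cap, second tallest, round body 34 mm across, 69 mm high to the shoulder, 85 mm with the cap. Loose, stands upright, under 0.15 kg; the cap is part of it; grip the round body below the shoulder. Origin: centre of the underside; z up along its axis.
- small_bottle: Small clear bottle with a yellow ribbed screw cap, round body 30 mm across, 50 mm high to the shoulder, 66 mm with the cap. Loose, stands upright, under 0.15 kg; the cap is part of it; grip the round body below the shoulder. Origin: centre of the underside; z up along its axis.
- lidded_can: Small black can with a wide flat grey lid and no neck, the lowest of the four, 34 mm across (lid 36 mm), 56 mm high. Loose, stands upright, under 0.15 kg; the cap is part of it; grip the round body below the shoulder. Origin: centre of the underside; z up along its axis.
- pad_tall_bottle: Black rubber disc, 46 mm across and 2 mm thick, fixed on the full rack: the place where tall_bottle stands at the start. All four look alike and stay where they are, so it still marks the start place of tall_bottle later. Origin: centre of its underside, 12 mm above the bench.
- pad_brown_bottle: Black rubber disc, 46 mm across and 2 mm thick, fixed on the full rack: the place where brown_bottle stands at the start. All four look alike and stay where they are, so it still marks the start place of brown_bottle later. Origin: centre of its underside, 12 mm above the bench.
- pad_small_bottle: Black rubber disc, 46 mm across and 2 mm thick, fixed on the full rack: the place where small_bottle stands at the start. All four look alike and stay where they are, so it still marks the start place of small_bottle later. Origin: centre of its underside, 12 mm above the bench.
- pad_lidded_can: Black rubber disc, 46 mm across and 2 mm thick, fixed on the full rack: the place where lidded_can stands at the start. All four look alike and stay where they are, so it still marks the start place of lidded_can later. Origin: centre of its underside, 12 mm above the bench.

How it is judged (in metres and radians):
At the end, for the whole second after the job is handed in: The n-th container from the handle of the full rack stands on the n-th disc from the stop end of the empty rack, for all four: upright within 0.1 rad, at rest, centre within 14 mm of the disc's centre along and across the rack, foot within 5 mm of the disc's top (((y of pad_tall_bottle in the frame of full_rack between 0.082 and 0.122 m and y of tall_bottle in the frame of empty_rack between -0.116 and -0.088 m) or (y of pad_tall_bottle in the frame of full_rack between 0.014 and 0.054 m and y of tall_bottle in the frame of empty_rack between -0.048 and -0.02 m) or (y of pad_tall_bottle in the frame of full_rack between -0.054 and -0.014 m and y of tall_bottle in the frame of empty_rack between 0.02 and 0.048 m) or (y of pad_tall_bottle in the frame of full_rack between -0.122 and -0.082 m and y of tall_bottle in the frame of empty_rack between 0.088 and 0.116 m)) and x of tall_bottle in the frame of empty_rack between -0.014 and 0.014 m and z of tall_bottle in the frame of empty_rack between 0.009 and 0.019 m and angle between each of tall_bottle, brown_bottle, small_bottle, lidded_can's own z axis and vertical below 0.1 rad and linear speed of each of tall_bottle, brown_bottle, small_bottle, lidded_can below 0.02 m/s and angular speed of each of tall_bottle, brown_bottle, small_bottle, lidded_can below 0.2 rad/s and ((y of pad_brown_bottle in the frame of full_rack between 0.082 and 0.122 m and y of brown_bottle in the frame of empty_rack between -0.116 and -0.088 m) or (y of pad_brown_bottle in the frame of full_rack between 0.014 and 0.054 m and y of brown_bottle in the frame of empty_rack between -0.048 and -0.02 m) or (y of pad_brown_bottle in the frame of full_rack between -0.054 and -0.014 m and y of brown_bottle in the frame of empty_rack between 0.02 and 0.048 m) or (y of pad_brown_bottle in the frame of full_rack between -0.122 and -0.082 m and y of brown_bottle in the frame of empty_rack between 0.088 and 0.116 m)) and x of brown_bottle in the frame of empty_rack between -0.014 and 0.014 m and z of brown_bottle in the frame of empty_rack between 0.009 and 0.019 m and ((y of pad_small_bottle in the frame of full_rack between 0.082 and 0.122 m and y of small_bottle in the frame of empty_rack between -0.116 and -0.088 m) or (y of pad_small_bottle in the frame of full_rack between 0.014 and 0.054 m and y of small_bottle in the frame of empty_rack between -0.048 and -0.02 m) or (y of pad_small_bottle in the frame of full_rack between -0.054 and -0.014 m and y of small_bottle in the frame of empty_rack between 0.02 and 0.048 m) or (y of pad_small_bottle in the frame of full_rack between -0.122 and -0.082 m and y of small_bottle in the frame of empty_rack between 0.088 and 0.116 m)) and x of small_bottle in the frame of empty_rack between -0.014 and 0.014 m and z of small_bottle in the frame of empty_rack between 0.009 and 0.019 m and ((y of pad_lidded_can in the frame of full_rack between 0.082 and 0.122 m and y of lidded_can in the frame of empty_rack between -0.116 and -0.088 m) or (y of pad_lidded_can in the frame of full_rack between 0.014 and 0.054 m and y of lidded_can in the frame of empty_rack between -0.048 and -0.02 m) or (y of pad_lidded_can in the frame of full_rack between -0.054 and -0.014 m and y of lidded_can in the frame of empty_rack between 0.02 and 0.048 m) or (y of pad_lidded_can in the frame of full_rack between -0.122 and -0.082 m and y of lidded_can in the frame of empty_rack between 0.088 and 0.116 m)) and x of lidded_can in the frame of empty_rack between -0.014 and 0.014 m and z of lidded_can in the frame of empty_rack between 0.009 and 0.019 m); the robot touches nothing.
It fails at once if tall_bottle is tipped over or lifted tilted by more than 45 degrees (angle between tall_bottle's own z axis and vertical above 0.785 rad).
It fails at once if brown_bottle is tipped over or lifted tilted by more than 45 degrees (angle between brown_bottle's own z axis and vertical above 0.785 rad).
It fails at once if small_bottle is tipped over or lifted tilted by more than 45 degrees (angle between small_bottle's own z axis and vertical above 0.785 rad).
It fails at once if lidded_can is tipped over or lifted tilted by more than 45 degrees (angle between lidded_can's own z axis and vertical above 0.785 rad).
It also fails if it takes over 99 s, if anything falls off the work surface, if the arm or the gripper's body presses on something with over 40 N, if the wrist force passes 120 N, or if a joint passes its speed limit or range.

## Robot

A 6-joint arm with a two-finger parallel gripper is mounted at the origin on a cart in front of the work surface, level with it; the furniture and walls round the work are solid. World frame = base frame: x ahead of the robot, y to its left, z up, the work surface at z = 0. Lengths are in mm, angles in degrees, forces in N, time in s.
With the tool pointing down it reaches from about 350 to 850 mm from the base axis. Payload 8.1 kg.
Tool frame: the origin (TCP) lies at the very end of the fingers, on their centre line; the grasp point (between the pads) lies 19 mm behind it (pinch_z is the z of the grasp point in the tool frame, in mm); z points along the fingers, y is the direction in which the jaws open and shut (so a half turn about z gives the same grasp; the last joint's range is limited). The gripper opens to 85 mm and grips with 20 to 120 N. Pads are 22 mm wide; open, the fingers measure 114 mm over their backs; the gripper's body (76 mm by 85 mm) begins 54 mm behind the grasp point. The pads swing forward as they close: fully open they stand 13 mm farther back than shut.
Start: joints at [60.825, 7.471, 85.268, -0, 87.261, -4.893], TCP at [246.716, 546.934, 231.292] pointing down, gripper open.
Joint ranges: [-169.43, 169.43], [-51.17, 129.36], [1.28, 143.12], [-76.62, 256.62], [0, 156.53], [-152.29, 152.29]. Speed limits (degrees/s): [136.94, 136.94, 159.86, 180, 180, 180].

## Interface

Orientations are given as [roll, pitch, yaw] about the fixed x, y, z axes, in that order (R = Rz(yaw) Ry(pitch) Rx(roll)).
In Python, from bench import * gives the robot as it stands.
- The arm moves only by the shell command python3 -m creep 'ROWS' [FORCE]. ROWS is a JSON object of lists of equal length, an entry for each row: "translation": the shift along the tool's x, y, z in mm, a list of three; "rotation": the turn, a rotation vector about the tool's x, y, z in rad, a list of three; "claw": the finger opening in mm, from 0 to 85.4. In form: {"translation": [[dx, dy, dz], ...], "rotation": [[ax, ay, az], ...], "claw": [claw, ...]}. A call has 1 to 10 rows; each row shifts and turns the commanded pose from where the row before left it, along the tool's axes as they then stand; what a row does not reach is not made up. A row lasts 1/10 s, in which the tool goes at most 50 mm and 8.59 degrees, less where a joint would pass 70% of its speed; a pose out of reach is approached as far as the arm can. A call is refused whole if a number of a shift passes 50 or a number of a turn 0.15, either way. A call with a gripper value outside its range is refused whole. The fingers move at their own pace and stop on an object; FORCE is the grip in N (left out, the last holds). Time passes only in rows, so rows that do not move let the fingers close. It gives the time, the measured TCP pose, the force and the opening at its end, in the units of the state.
- sense(): the state, without advancing time (a new reading comes with each control period).
- snapshot(name): name is "scene" or "top" or "wrist"; returns a dict with "frame" (384x512x3 uint8, red, green, blue), "intrinsics" (3x3 intrinsics, pixels), "dist" ([k1, k2, p1, p2, k3] as OpenCV has them; the pictures are not rectified), "extrinsics" (4x4, takes a point from camera to world coordinates). Camera axes: x right, y up, looking along -z (the intrinsics and any distortion apply to the point x, -y, -z); pixel columns grow to the right and rows downward; lengths in mm; the calibration is good to about 2 mm. A picture is of the moment at which its call begins. There is no depth.
- hand_in(): hands the job in, once; it reports no verdict.
The state is a dict: "time": time; "joint_pos": joint angles; "qd": joint speeds; "joint_efforts": joint torques, N m; "tool_pos": TCP position; "tcp_rot": TCP orientation; "ft_force": force on the tool from outside, world axes, zero at the start; "wrist_torque": the same for the moment, N m; "finger_gap": finger opening in mm.
Only numpy, scipy, OpenCV 4.12 (cv2) and the standard library are available. Lean on these libraries where they do the work, as an engineer would, in place of code of your own. Each camera call takes 0.05 s, during which the arm holds its last target.

## Working session

There is one attempt and no reset: what is moved stays moved. The work goes in short steps, Python scripts to look and compute and a shell command to move; the robot and the scene stay as the last step left them, time stands still between calls to the robot, and variables do not carry over. Pictures are saved under pics/ and viewed, and the job is handed in when it is done.

```bash
ls; mkdir -p pics; python3 - <<'E'
from bench import *
import cv2
s=sense(); print(s)
for n in ("scene","top","wrist"):
    d=snapshot(n); cv2.imwrite(f"pics/{n}0.png",d["frame"][:,:,::-1])
    print(n,d["intrinsics"].round(1).tolist() if hasattr(d["intrinsics"],'round') else d["intrinsics"],d["dist"],d["extrinsics"])
E
```

```text
pics
{'time': 0.0, 'joint_pos': array([ 6.08242434e+01,  7.51514528e+00,  8.53307649e+01,  1.59566797e-03,
        8.72615520e+01, -4.89125386e+00]), 'qd': array([-0.04685681,  0.02826711,  0.03945783, -0.02352659,  0.13640362,
        0.06125821]), 'joint_efforts': array([ 1.77841426e-03, -5.69414377e+01, -5.00543153e+01, -3.38093532e-04,
        1.53535686e-02,  9.25244308e-05]), 'tool_pos': array([246.43992218, 546.439329  , 230.22981023]), 'tcp_rot': array([-1.79893065e+02, -1.07506368e-02,  1.55715410e+02]), 'ft_force': array([-0.61765307, -0.39868526,  0.00768205]), 'wrist_torque': array([ 0.03755047,  0.05579907, -0.03948068]), 'finger_gap': 85.44385139615942}
scene [[440.2, 0.0, 261.1], [0.0, 440.2, 194.2], [0.0, 0.0, 1.0]] [-0.08448242  0.          0.          0.          0.        ] [[-7.66838502e-01  3.52231794e-01 -5.36555194e-01  4.68622110e+01]
 [-6.41625524e-01 -4.42302623e-01  6.26645894e-01  3.92030361e+02]
 [-1.65951624e-02  8.24803706e-01  5.65175590e-01  5.71329072e+02]
 [ 0.00000000e+00  0.00000000e+00  0.00000000e+00  1.00000000e+00]]
top [[352.3, 0.0, 261.0], [0.0, 352.3, 192.4], [0.0, 0.0, 1.0]] [-0.06531741  0.          0.          0.          0.        ] [[ 7.87441530e-03  9.96487732e-01 -8.33678161e-02  4.22791182e+02]
 [-9.99886567e-01  6.77590839e-03 -1.34513839e-02 -1.65494141e+02]
 [-1.28392464e-02  8.34642812e-02  9.96428054e-01  9.07372223e+02]
 [ 0.00000000e+00  0.00000000e+00  0.00000000e+00  1.00000000e+00]]
wrist [[314.7, 0.0, 251.3], [0.0, 314.7, 191.0], [0.0, 0.0, 1.0]] [-0.07505847  0.          0.          0.          0.        ] [[ 4.11957209e-01 -8.61282851e-01 -2.97461104e-01  1.70204250e+02]
 [ 9.11201240e-01  3.88711397e-01  1.36439549e-01  5.82358605e+02]
 [-1.88652281e-03 -3.27254183e-01  9.44934464e-01  3.73800465e+02]
 [ 0.00000000e+00  0.00000000e+00  0.00000000e+00  1.00000000e+00]]
```

View pics/scene0.png

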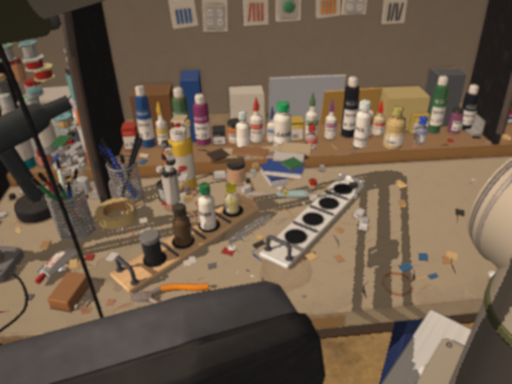

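View pics/top0.png

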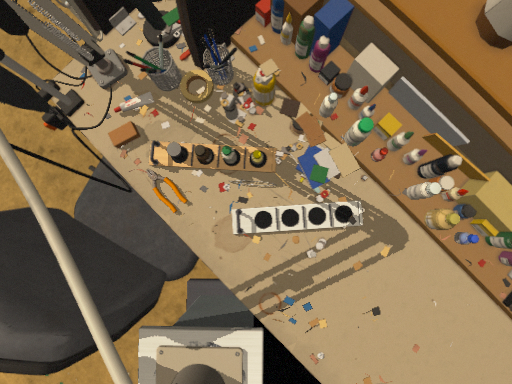

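View pics/wrist0.png

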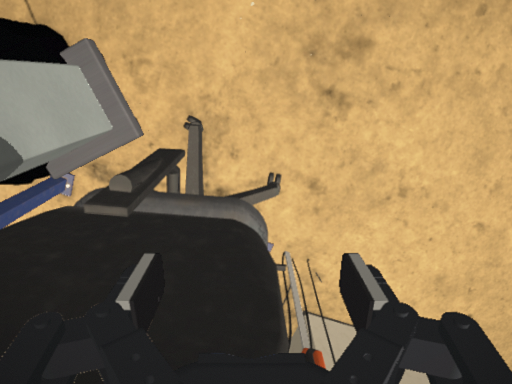

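```bash
cat > h.py <<'E'
import numpy as np, cv2
from bench import *
def ray(d,uv):
    p=cv2.undistortPoints(np.array([[uv]],float),np.array(d["intrinsics"]),np.array(d["dist"]))[0,0]
    E=np.array(d["extrinsics"]); return E[:3,3],E[:3,:3]@np.array([p[0],-p[1],-1])
def onz(d,uv,z):
    o,r=ray(d,uv); return o+r*(z-o[2])/r[2]
def proj(d,P):
    E=np.array(d["extrinsics"]); q=(np.atleast_2d(P)-E[:3,3])@E[:3,:3]
    q=q*[1,-1,-1]
    return cv2.projectPoints(q,np.zeros(3),np.zeros(3),np.array(d["intrinsics"]),np.array(d["dist"]))[0][:,0]
def crop(d,x0,y0,x1,y1,k,name):
    im=cv2.resize(d["frame"][y0:y1,x0:x1,::-1],None,fx=k,fy=k,interpolation=cv2.INTER_CUBIC); cv2.imwrite(f"pics/{name}.png",im)
E
python3 - <<'E'
from h import *
d=snapshot("top"); crop(d,140,130,380,240,3.3,"t1")
d=snapshot("scene"); crop(d,100,140,380,300,2.8,"s1")
E
```

```text
(no output)
```

View pics/t1.png

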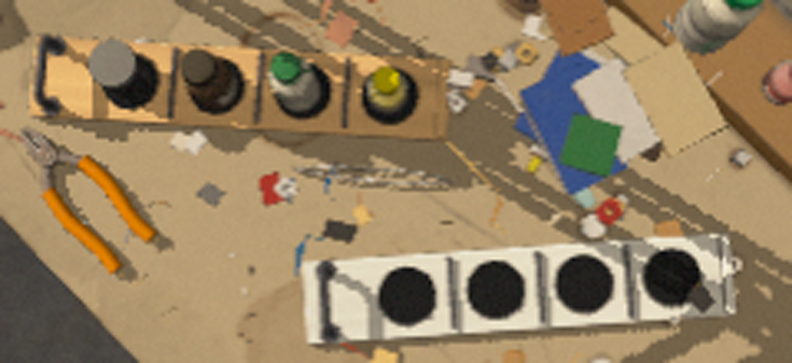

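View pics/s1.png

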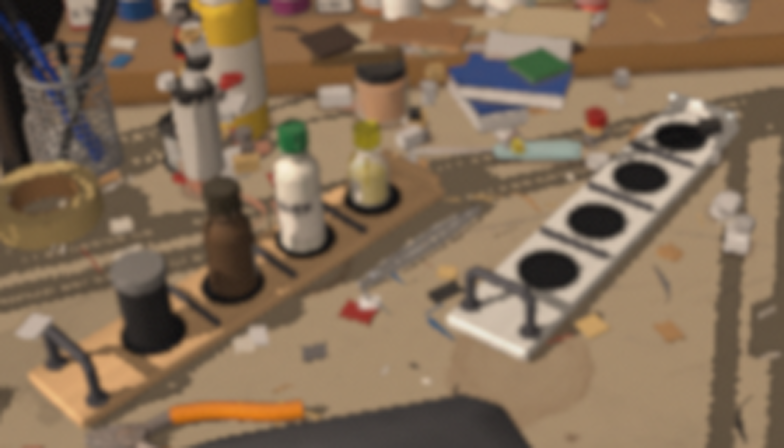

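```bash
cat > fit.py <<'E'
from h import *
from scipy.optimize import least_squares
T=snapshot("top");S=snapshot("scene")
t=lambda x,y:((x+.5)/3.3-.5+140,(y+.5)/3.3-.5+130)
s=lambda x,y:((x+.5)/2.8-.5+100,(y+.5)/2.8-.5+140)
C=[(32,165),(-32,165),(32,-165),(-32,-165)]
def fit(obs,x0,nm):
    def f(p,full=False):
        c,sn=np.cos(p[2]),np.sin(p[2]); out=[]
        for d,L,uv in obs:
            P=[p[0]+c*L[0]-sn*L[1],p[1]+sn*L[0]+c*L[1],L[2]]
            out.append(proj(d,P)[0]-uv)
        return np.array(out) if full else np.ravel(out)
    r=least_squares(f,x0,loss="soft_l1"); print(nm,r.x[:2].round(1),np.degrees(r.x[2]).round(2)); print(f(r.x,True).round(1).tolist())
    return r.x
ys=[102,34,-34,-102]
E_=[(T,(0,y,14),t(*u)) for y,u in zip(ys,[(407,296),(495,290),(584,283),(671,277)])]
E_+=[(S,(0,y,14),s(*u)) for y,u in zip(ys,[(548,270),(597,221),(641,177),(681,136)])]
E_+=[(T,(x,y,12),t(*u)) for (x,y),u in zip(C,[(303,264),(308,343),(728,236),(735,313)])]
hs=[70,99,114,80]
F=[(T,(0,y,z),t(*u)) for y,z,u in zip(ys,hs,[(113,62),(199,68),(286,67),(388,78)])]
F+=[(S,(0,y,z),s(*u)) for y,z,u in zip(ys,hs,[(138,269),(222,190),(293,130),(368,129)])]
F+=[(T,(x,y,12),t(*u)) for (x,y),u in zip(C,[(35,37),(31,116),(447,60),(443,137)])]
if __name__=="__main__":
    e=fit(E_,[400,-200,0],"empty"); f=fit(F,[550,0,0],"full")
    for nm,p in(("full",f),("empty",e)):
        for y in ys: print(nm,y,(p[0]-np.sin(p[2])*y).round(1),(p[1]+np.cos(p[2])*y).round(1))
E
python3 fit.py; python3 -c "
from h import *
T=snapshot('top');S=snapshot('scene')
t=lambda x,y:((x+.5)/3.3-.5+140,(y+.5)/3.3-.5+130)
for u,z in zip([(113,62),(199,68),(286,67),(388,78)],[70,99,114,80]): print(onz(T,t(*u),z).round(1))
print(onz(T,(130,190),0),onz(T,(130,190),400),onz(T,(75,180),400))
for p in [(0,290),(300,290),(320,340),(320,384)]: print(p,onz(S,p,400).round(0))
"
```

```text
empty [ 436.8 -257.1] 4.37
[[-1.4, 0.1], [-1.3, 0.0], [-1.5, 0.3], [-1.1, 0.2], [0.1, 0.4], [0.0, 0.4], [0.0, 0.2], [-0.0, 0.5], [4.5, -1.1], [4.6, 0.2], [4.8, -1.6], [5.0, 0.1]]
full [589.3 -38.6] -3.08
[[-2.0, 1.6], [-2.7, -1.2], [-0.9, -0.6], [-1.8, 0.7], [0.0, 0.4], [-2.0, -1.1], [-0.2, -1.7], [-0.3, -1.0], [4.7, 0.3], [3.7, 0.6], [6.3, 0.4], [6.1, 1.6]]
full 102 594.8 63.2
full 34 591.1 -4.7
full -34 587.5 -72.6
full -102 583.8 -140.5
empty 102 429.0 -155.4
empty 34 434.2 -223.2
empty -34 439.4 -291.0
empty -102 444.6 -358.8
[598.7  58.3  70. ]
[588.3 -11.2  99. ]
[586.2 -74.7 114. ]
[ 585.4 -144.7   80. ]
[502.70472213 190.3154156    0.        ] [467.47616289  33.46267201 400.        ] [481.88377694 118.23000731 400.        ]
(0, 290) [262. 362. 400.]
(300, 290) [137. 257. 400.]
(320, 340) [111. 277. 400.]
(320, 384) [ 98. 296. 400.]
```

```bash
sed -i 's/^C=.*/C=[(32,178),(-32,178),(32,-152),(-32,-152)]/' fit.py; python3 fit.py
```

```text
empty [ 437.2 -258.8] 4.38
[[-0.8, -0.1], [-0.6, -0.2], [-0.8, 0.1], [-0.5, 0.0], [0.4, -0.1], [0.3, -0.1], [0.3, -0.2], [0.2, 0.1], [0.1, -0.9], [0.2, 0.3], [0.5, -1.5], [0.6, 0.3]]
full [589.4 -40. ] -3.03
[[-1.5, 1.5], [-2.1, -1.2], [-0.3, -0.6], [-1.2, 0.6], [0.6, 0.0], [-1.5, -1.5], [0.3, -2.0], [0.1, -1.3], [0.4, 0.0], [-0.6, 0.3], [1.7, 0.0], [1.5, 1.2]]
full 102 594.8 61.9
full 34 591.2 -6.0
full -34 587.6 -73.9
full -102 584.0 -141.8
empty 102 429.5 -157.1
empty 34 434.6 -224.9
empty -34 439.8 -292.7
empty -102 445.0 -360.6
```

```bash
python3 - <<'E'
from h import *
T=snapshot("top");S=snapshot("scene")
print("base T,S",proj(T,[[0,0,0],[0,0,200],[246,547,230]]).round(0),proj(S,[[0,0,0],[0,0,200],[0,0,500],[246,547,230]]).round(0))
crop(T,0,90,270,384,2,"t2"); crop(S,0,200,384,384,2,"s2")
for u in [(380,116)]: print(onz(S,((u[0])/2.8+100,u[1]/2.8+140),0))
E
```

```text
base T,S [[199. 388.]
 [180. 434.]
 [-80. 303.]] [[ 489.  435.]
 [ 547.  339.]
 [ 692.   48.]
 [-121.  628.]]
[ 672.05724841 -245.15886632    0.        ]
```

View pics/t2.png

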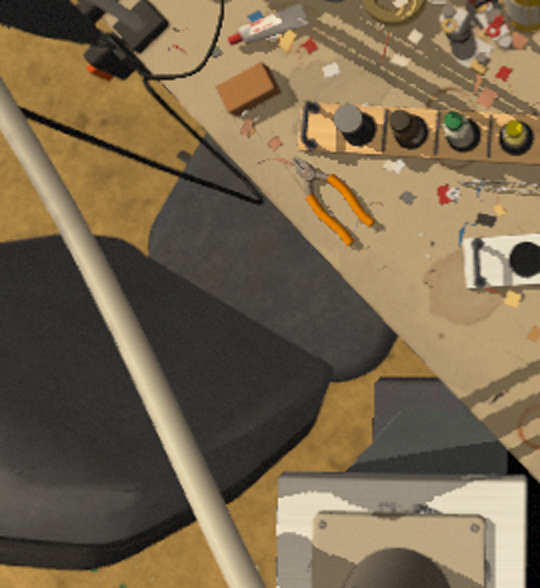

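View pics/s2.png

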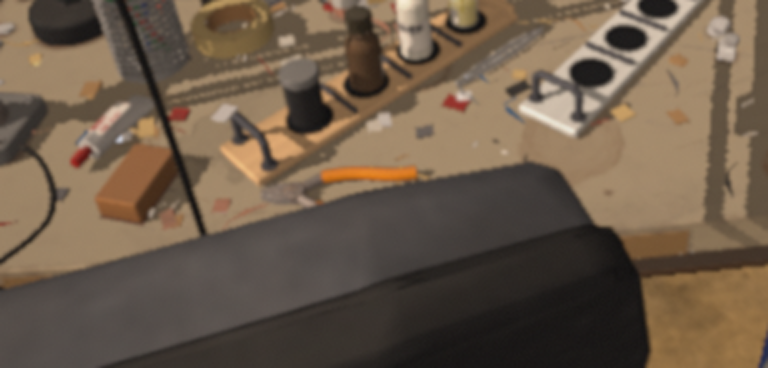

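```bash
python3 - <<'E'
from h import *
T=snapshot("top");S=snapshot("scene")
for u in [(60,210),(100,235),(165,275),(160,300),(135,325),(50,372),(0,210),(0,355)]: print(u,onz(T,u,400).round(0),onz(T,u,200).round(0))
for u in [(275,283),(300,315),(320,335),(0,345),(250,325)]: print(u,onz(S,u,400).round(0),onz(S,u,300).round(0))
E
```

```text
(60, 210) [437. 139. 400.] [443. 259. 200.]
(100, 235) [401.  76. 400.] [393. 171. 200.]
(165, 275) [345. -22. 400.] [315.  35. 200.]
(160, 300) [310. -15. 400.] [265.  44. 200.]
(135, 325) [273.  20. 400.] [214.  94. 200.]
(50, 372) [200. 147. 400.] [113. 270. 200.]
(0, 210) [436. 236. 400.] [441. 394. 200.]
(0, 355) [220. 227. 400.] [141. 382. 200.]
(275, 283) [150. 262. 400.] [210. 186. 300.]
(300, 315) [127. 271. 400.] [174. 200. 300.]
(320, 335) [112. 275. 400.] [151. 206. 300.]
(0, 345) [225. 378. 400.] [330. 370. 300.]
(250, 325) [142. 291. 400.] [198. 232. 300.]
```

```bash
python3 -m creep '{"translation":[[0,0,-40],[0,0,-40],[0,0,-40],[0,0,-40],[0,0,-40],[0,0,-40],[0,0,0]],"rotation":[[0,0,0],[0,0,0],[0,0,0],[0,0,0],[0,0,0],[0,0,0],[0,0,0]],"claw":[62,62,62,62,62,62,62]}' 40
python3 - <<'E'
from h import *
for n in ("wrist","top","scene"):
    d=snapshot(n); cv2.imwrite(f"pics/{n}1.png",d["frame"][:,:,::-1])
E
```

```text
time: 1.45
tool_pos: [247.1, 547.6, 479.1]
tcp_rot: [179.4, 0.1, 155.7]
ft_force: [-0.0, 0.2, 1.3]
finger_gap: 62.0
```

View pics/wrist1.png

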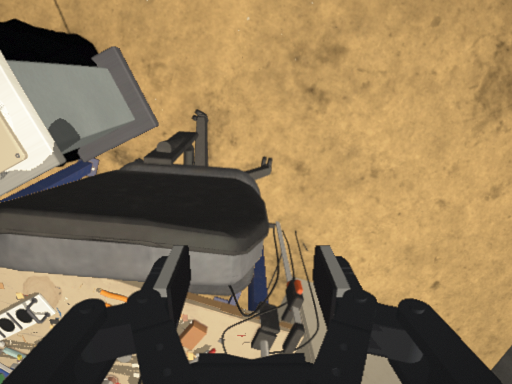

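View pics/top1.png

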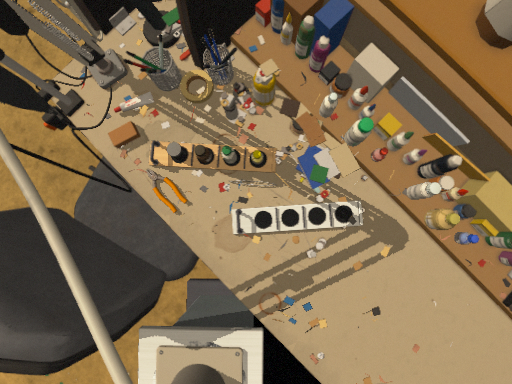

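```bash
python3 - <<'E'
from h import *
T=snapshot("top");S=snapshot("scene");W=snapshot("wrist")
for z in (0,300,500,600,700,800):
    print(z,onz(T,(0,140),z).round(0),onz(T,(60,262),z).round(0),onz(T,(120,384),z).round(0))
    print('   S',onz(S,(0,45),z).round(0),onz(S,(100,318),z).round(0))
for z in (0,300,400): print('W back right corner',z,onz(W,(266,220),z).round(0),onz(W,(0,235),z).round(0),onz(W,(0,205),z).round(0))
print(W["extrinsics"][:3,3])
E
```

```text
0 [639. 567.   0.] [312. 373.   0.] [  4. 204.   0.]
   S [2520. -447.    0.] [565. 205.   0.]
300 [567. 325. 300.] [348. 195. 300.] [142.  82. 300.]
   S [1221.   -6.  300.] [293. 303. 300.]
500 [520. 164. 500.] [373.  76. 500.] [235.   0. 500.]
   S [356. 287. 500.] [112. 369. 500.]
600 [496.  83. 600.] [385.  17. 600.] [281. -40. 600.]
   S [-77. 434. 600.] [ 21. 401. 600.]
700 [472.   2. 700.] [397. -42. 700.] [327. -81. 700.]
   S [-510.  581.  700.] [-70. 434. 700.]
800 [448. -79. 800.] [ 410. -102.  800.] [ 373. -122.  800.]
   S [-943.  728.  800.] [-161.  467.  800.]
W back right corner 0 [435. 495.   0.] [223. -79.   0.] [164. -29.   0.]
W back right corner 300 [306. 538. 300.] [197. 245. 300.] [167. 271. 300.]
W back right corner 400 [262. 552. 400.] [189. 353. 400.] [168. 370. 400.]
[170.42708028 582.73948711 612.8867544 ]
```

View pics/scene1.png

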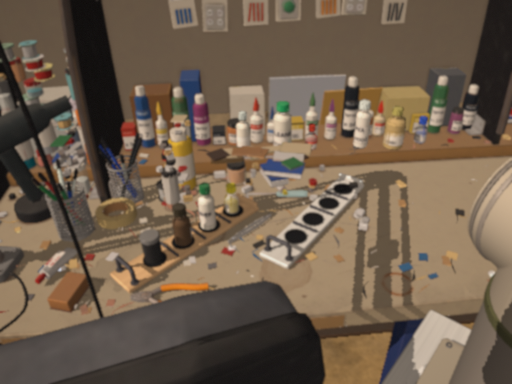

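```bash
python3 - <<'E'
from h import *
T=snapshot("top");S=snapshot("scene");W=snapshot("wrist")
def tri(d1,l,d2,uvs,n):
    o,a=ray(d1,l[0]);_,b=ray(d1,l[1]);N=np.cross(a,b)
    for uv in uvs:
        p,r=ray(d2,uv);k=N@(o-p)/(N@r);print(n,uv,(p+k*r).round(0),"k",round(k))
tri(T,[(0,145),(130,190)],S,[(0,50),(50,184),(100,318)],"cordA")
tri(T,[(80,130),(130,190)],S,[(0,50),(50,184),(100,318)],"cordB")
tri(T,[(0,140),(120,384)],S,[(0,50),(50,184),(100,318)],"pole")
for z in (300,500,600,700,800):
    P=[onz(T,u,z) for u in [(0,140),(60,262),(120,384)]]
    print(z,"S",proj(S,P).round(0).tolist(),"W",proj(W,P).round(0).tolist())
E
```

```text
cordA (0, 50) [533. 229. 454.] k 429
cordA (50, 184) [525. 224. 292.] k 520
cordA (100, 318) [515. 223.  55.] k 649
cordB (0, 50) [649. 189. 426.] k 532
cordB (50, 184) [598. 199. 249.] k 599
cordB (100, 318) [539. 214.  29.] k 682
pole (0, 50) [558. 220. 448.] k 452
pole (50, 184) [463. 246. 328.] k 452
pole (100, 318) [374. 274. 211.] k 453
300 S [[-50.0, 204.0], [161.0, 225.0], [404.0, 252.0]] W [[204.0, 418.0], [45.0, 340.0], [-107.0, 243.0]]
500 S [[53.0, -8.0], [213.0, -10.0], [382.0, -6.0]] W [[42.0, 567.0], [-80.0, 484.0], [-91.0, 357.0]]
600 S [[116.0, -121.0], [241.0, -128.0], [368.0, -130.0]] W [[121.0, 382.0], [326.0, 121.0], [1110.0, -356.0]]
700 S [[184.0, -230.0], [269.0, -237.0], [352.0, -240.0]] W [[4947.0, -5767.0], [12015.0, -11338.0], [32128.0, -24646.0]]
800 S [[252.0, -323.0], [295.0, -325.0], [335.0, -327.0]] W [[-196365960.0, 224012953.0], [-4525217.0, 4590257.0], [-990534.0, 903428.0]]
```

```bash
python3 -m creep '{"translation":[[0,0,0],[0,0,0],[0,0,0],[0,0,0],[0,0,0],[0,0,0],[0,0,0]],"rotation":[[0,-0.15,0],[0,-0.15,0],[0,-0.15,0],[0,-0.15,0],[0,-0.15,0],[0,-0.15,0],[0,0,0]],"claw":[62,62,62,62,62,62,62]}'
python3 - <<'E'
from h import *
d=snapshot("wrist"); cv2.imwrite("pics/wrist2.png",d["frame"][:,:,::-1]);np.save("w2.npy",d,allow_pickle=True)
T=snapshot("top")
for z in (500,600,700,800,850):
    P=[onz(T,u,z) for u in [(0,140),(60,262),(120,384)]]
    print(z,proj(d,P).round(0).tolist())
E
```

```text
time: 2.6
tool_pos: [244.1, 547.7, 465.6]
tcp_rot: [-179.1, 51.9, 156.7]
ft_force: [-0.8, -0.0, -0.7]
finger_gap: 62.1
500 [[115.0, 302.0], [1.0, 298.0], [-124.0, 287.0]]
600 [[64.0, 360.0], [-22.0, 361.0], [-108.0, 358.0]]
700 [[17.0, 415.0], [-39.0, 417.0], [-91.0, 415.0]]
800 [[-24.0, 463.0], [-50.0, 463.0], [-72.0, 461.0]]
850 [[-40.0, 482.0], [-52.0, 482.0], [-63.0, 480.0]]
```

View pics/wrist2.png

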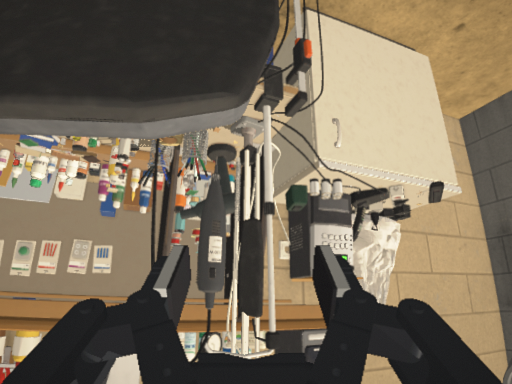

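```bash
python3 - <<'E'
from h import *
T=snapshot("top");S=snapshot("scene");W=np.load("w2.npy",allow_pickle=True).item()
def tri(d1,l,d2,uvs,n):
    o,a=ray(d1,l[0]);_,b=ray(d1,l[1]);N=np.cross(a,b)
    for uv in uvs:
        p,r=ray(d2,uv);k=N@(o-p)/(N@r);print(n,uv,(p+k*r).round(0),"k",round(k))
tri(T,[(0,140),(120,384)],W,[(268,110),(268,200),(270,320)],"pole")
tri(T,[(0,145),(130,190)],W,[(158,150),(156,200),(153,270)],"cord")
tri(S,[(0,50),(100,318)],W,[(158,150),(156,200),(153,270)],"cordS")
print(W["extrinsics"][:3,3])
E
```

```text
pole (268, 110) [575. 432. 148.] k 596
pole (268, 200) [676. 392. 293.] k 651
pole (270, 320) [851. 328. 538.] k 748
cord (158, 150) [522. 223. 216.] k 609
cord (156, 200) [527. 227. 317.] k 579
cord (153, 270) [534. 232. 444.] k 542
cordS (158, 150) [517. 227. 219.] k 602
cordS (156, 200) [528. 226. 317.] k 581
cordS (153, 270) [540. 226. 443.] k 550
[ 94.81912936 615.63338922 487.80918156]
```

```bash
python3 -m creep '{"translation":[[0,0,0],[0,0,0],[0,0,0],[0,0,0],[0,0,0],[0,0,0],[0,0,-10]],"rotation":[[0,0.15,0],[0,0.15,0],[0,0.15,0],[0,0.15,0],[0,0.15,0],[0,0.15,0],[0,0,0]],"claw":[62,62,62,62,62,62,62]}'
python3 -m creep '{"translation":[[0,0,0],[0,0,0],[0,0,0],[0,0,0],[0,0,0],[0,0,0],[0,0,0],[0,0,0],[0,0,0]],"rotation":[[0,0,0.15],[0,0,0.15],[0,0,0.15],[0,0,0.15],[0,0,0.15],[0,0,0.15],[0,0,0.15],[0,0,0.15],[0,0,0]],"claw":[62,62,62,62,62,62,62,62,62]}'
```

```text
time: 3.5
tool_pos: [251.1, 544.9, 483.8]
tcp_rot: [179.7, -0.3, 155.3]
ft_force: [1.3, -0.4, 1.1]
finger_gap: 62.2
time: 4.4
tool_pos: [246.9, 546.9, 483.6]
tcp_rot: [179.8, -0.1, 86.8]
ft_force: [-0.1, 0.7, 0.4]
finger_gap: 61.9
```

```bash
python3 -m creep '{"translation":[[-30,10,0],[-40,14,0],[-40,14,0],[-40,14,0],[-40,14,0],[-40,14,0],[-40,14,0],[0,0,0]],"rotation":[[0,0,0],[0,0,0],[0,0,0],[0,0,0],[0,0,0],[0,0,0],[0,0,0],[0,0,0]],"claw":[62,62,62,62,62,62,62,62]}'
python3 -c "
from h import *
print(sense()['joint_pos'].round(1))
for n in ('wrist','scene','top'): cv2.imwrite(f'pics/{n}3.png',snapshot(n)['frame'][:,:,::-1])
"
```

```text
time: 5.2
tool_pos: [327.6, 268.4, 483.6]
tcp_rot: [179.7, -0.0, 86.9]
ft_force: [0.9, 0.4, -0.4]
finger_gap: 62.3
[ 32.5 -17.1  82.2  -0.2 114.7  35.5]
```

View pics/top3.png

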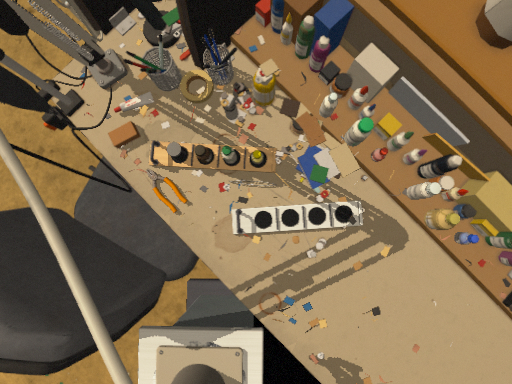

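View pics/scene3.png

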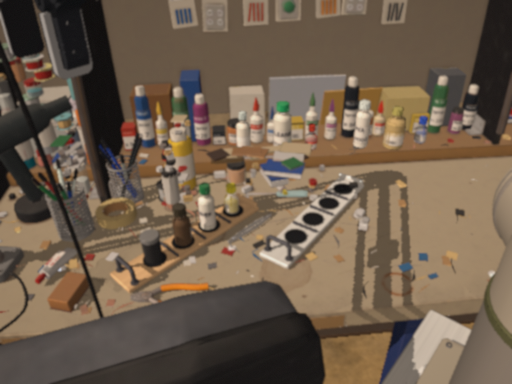

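```bash
python3 -m creep '{"translation":[[-40,16,0],[-40,16,0],[-40,16,10],[-40,16,20],[-40,16,20],[-40,16,20],[-40,16,20],[-40,16,20],[0,0,0]],"rotation":[[0,0,0],[0,0,0],[0,0,0],[0,0,0],[0,0,0],[0,0,0],[0,0,0],[0,0,0],[0,0,0]],"claw":[62,62,62,62,62,62,62,62,62]}'
python3 -c "
from h import *
print(sense()['joint_pos'].round(1))
for n in ('wrist','scene','top'): cv2.imwrite(f'pics/{n}4.png',snapshot(n)['frame'][:,:,::-1])
"
```

```text
time: 6.25
tool_pos: [437.2, -56.8, 367.3]
tcp_rot: [-179.7, 0.0, 86.9]
ft_force: [0.3, 0.6, -0.7]
finger_gap: 62.5
[-1.400e+01 -1.790e+01  9.500e+01 -1.000e-01  1.031e+02 -1.090e+01]
```

View pics/top4.png

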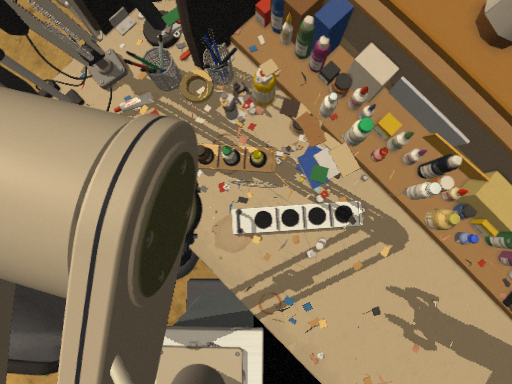

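View pics/scene4.png

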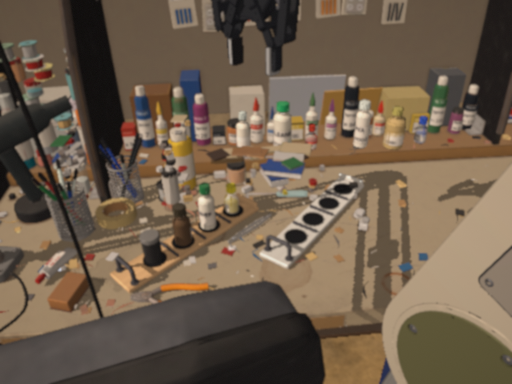

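View pics/wrist4.png

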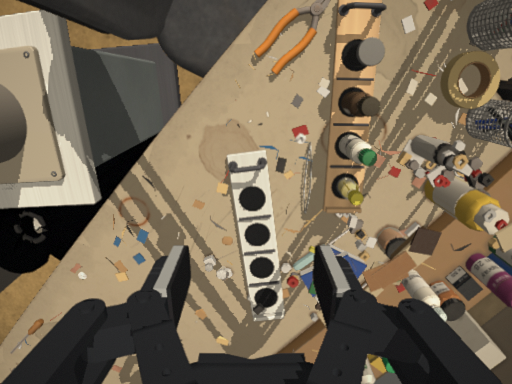

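```bash
python3 - <<'E'
from h import *
W=snapshot("wrist"); np.save("w4.npy",W,allow_pickle=True)
crop(W,210,130,410,330,3,"w4a"); crop(W,310,10,410,220,3,"w4b")
F=[(594.8,61.9),(591.2,-6),(587.6,-73.9),(584,-141.8)]
print(proj(W,[(*p,z) for p,z in zip(F,[70,99,114,80])]).round(1).tolist())
print(proj(W,[(*p,14) for p in F]).round(1).tolist())
E4=[(429.5,-157.1),(434.6,-224.9),(439.8,-292.7),(445,-360.6)]
print(proj(W,[(*p,14) for p in E4]).round(1).tolist())
E
```

```text
[[364.7, 54.8], [367.2, 108.4], [365.4, 162.0], [352.3, 200.9]]
[[352.1, 57.8], [348.2, 104.0], [344.4, 147.1], [340.6, 187.0]]
[[249.6, 199.9], [254.6, 235.4], [259.1, 268.0], [263.3, 297.9]]
```

View pics/w4b.png

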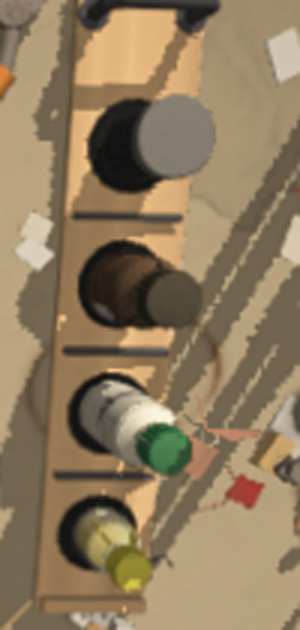

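View pics/w4a.png

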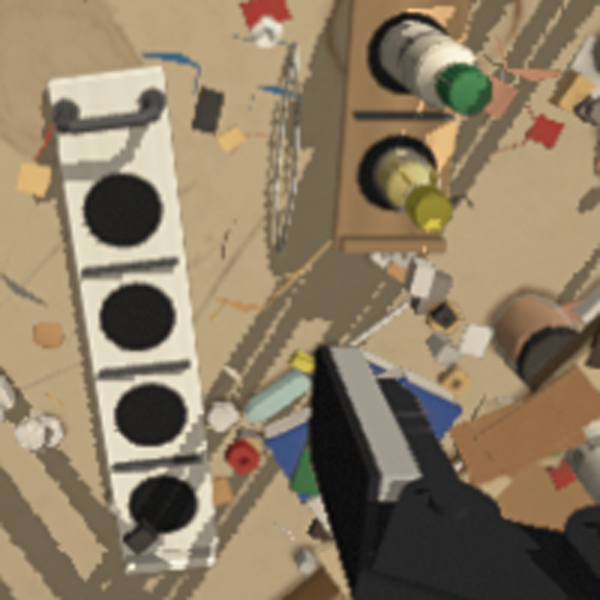

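```bash
python3 - <<'E'
from fit import *
W=np.load("w4.npy",allow_pickle=True).item()
hs=[70,99,114,80]
w=[(368.7,55.5),(367.7,109.3),(364.7,159.7),(353,199.3)]
for i in range(4):
    print([onz(d,u,hs[i])[:2].round(1).tolist() for d,u in((T,F[i][2]),(S,F[4+i][2]),(W,w[i]))])
we=[(250.7,200),(255.7,235.7),(260.3,268.3),(264.3,297.7)]
for i in range(4):
    print([onz(d,u,14)[:2].round(1).tolist() for d,u in((T,E_[i][2]),(S,E_[4+i][2]),(W,we[i]))])
E
```

```text
[[598.7, 58.3], [595.7, 62.5], [600.2, 60.8]]
[[588.3, -11.2], [585.5, -4.7], [592.0, -7.2]]
[[586.2, -74.7], [583.0, -68.8], [586.5, -70.7]]
[[585.4, -144.7], [580.8, -138.1], [584.9, -139.2]]
[[429.2, -159.1], [429.9, -156.2], [431.3, -157.4]]
[[434.3, -226.5], [434.9, -224.3], [436.6, -225.6]]
[[440.1, -294.7], [439.9, -291.8], [441.9, -293.4]]
[[445.1, -361.7], [445.6, -360.6], [446.9, -360.1]]
```

```bash
python3 -m creep '{"translation":[[-19,38,10],[-19,38,40],[-19,38,45],[-19,37,45],[0,0,40],[0,0,0],[0,0,0]],"rotation":[[0,0,0],[0,0,0],[0,0,0],[0,0,0],[0,0,0],[0,0,0],[0,0,0]],"claw":[62,62,62,62,62,62,62]}'
python3 -c "
from h import *
print(sense()['tool_pos'])
for n in ('wrist','scene'): cv2.imwrite(f'pics/{n}5.png',snapshot(n)['frame'][:,:,::-1])
"
```

```text
time: 7.25
tool_pos: [564.8, -125.8, 214.8]
tcp_rot: [-180.0, -0.0, 87.1]
ft_force: [-0.2, -0.0, 0.1]
finger_gap: 61.8
[ 564.79393776 -125.77888809  214.75917407]
```

View pics/wrist5.png

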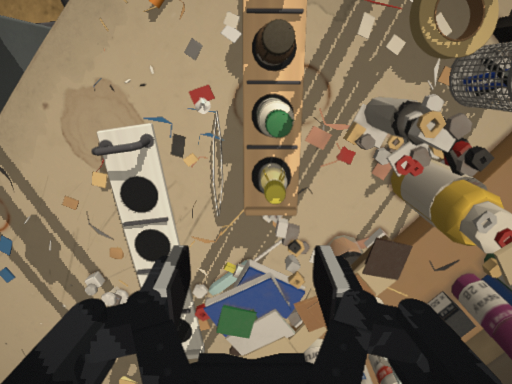

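View pics/scene5.png

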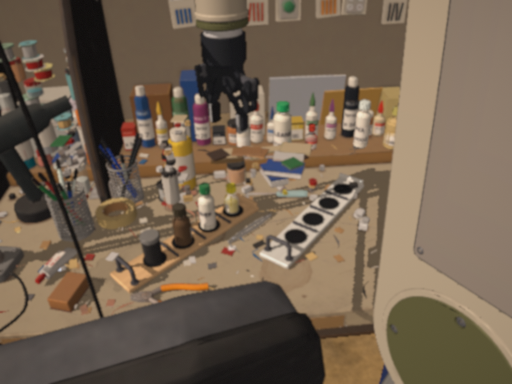

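```bash
python3 - <<'E'
from h import *
W=snapshot("wrist"); crop(W,220,0,320,230,3,"w5a")
for u,z in (((275,192),80),((279,124),114),((279,34),99)): print(onz(W,u,z).round(1))
print(sense()["tool_pos"])
E
```

```text
[ 589.3 -141.2   80. ]
[591.8 -73.2 114. ]
[595.   -6.5  99. ]
[ 566.54013705 -126.84229277  218.15427683]
```

View pics/w5a.png

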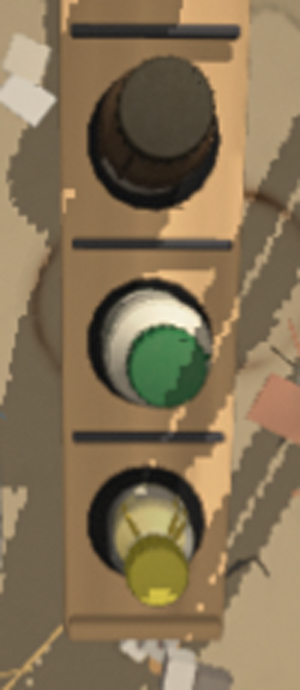

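```bash
python3 - <<'E'
from h import *
for k in range(3):
    W=snapshot("wrist"); s=sense(); print(s["time"],s["tool_pos"].round(1),s["qd"].round(1))
    for u,z in (((272.3,188.3),80),((275.7,122.3),114),((275.7,35.7),99)): print(onz(W,u,z).round(1))
E
```

```text
7.45 [ 566.4 -127.   217.9] [-0.3  0.3  0.6  0.1 -0.3 -0.1]
[ 587.1 -137.7   80. ]
[589.6 -72.  114. ]
[592.8  -7.8  99. ]
7.5 [ 566.2 -127.   217.4] [-0.3  0.6  0.8 -0.1 -0.3  0. ]
[ 587.  -137.8   80. ]
[589.4 -72.1 114. ]
[592.7  -8.   99. ]
7.55 [ 565.9 -127.1  216.8] [-0.2  0.6  0.7 -0.1 -0.2  0.1]
[ 586.7 -137.6   80. ]
[589.1 -72.1 114. ]
[592.3  -8.1  99. ]
```

```bash
python3 -m creep '{"translation":[[-6,10,0],[-5,10,0],[0,0,30],[0,0,30],[0,0,30],[0,0,30],[0,0,20],[0,0,0],[0,0,0],[0,0,0]],"rotation":[[0,0,0],[0,0,0],[0,0,0],[0,0,0],[0,0,0],[0,0,0],[0,0,0],[0,0,0],[0,0,0],[0,0,0]],"claw":[62,62,62,62,62,62,62,62,62,62]}'
python3 -c "
from h import *
print(sense()['tool_pos'])
crop(snapshot('wrist'),156,150,356,384,2.5,'w6')
crop(snapshot('scene'),100,100,300,300,3,'s6')
"
```

```text
time: 8.55
tool_pos: [585.9, -139.5, 76.4]
tcp_rot: [179.8, 0.1, 87.0]
ft_force: [0.6, -0.2, -0.0]
finger_gap: 62.1
[ 585.85765525 -139.53469083   76.43685752]
```

View pics/w6.png

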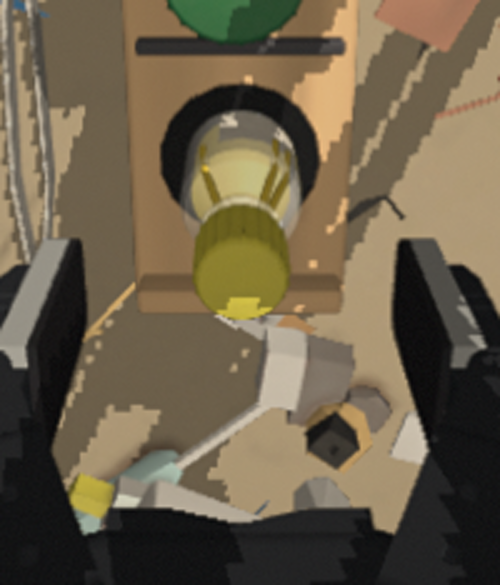

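View pics/s6.png

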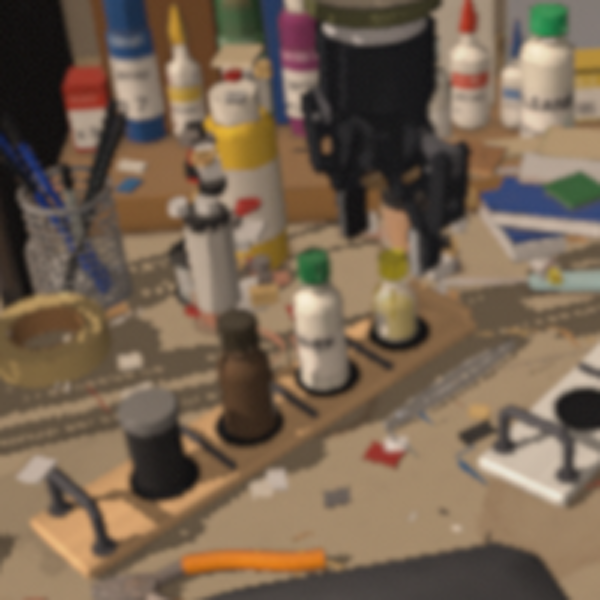

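```bash
python3 -m creep '{"translation":[[0,0,15],[0,0,20],[0,0,18],[0,0,0],[0,0,0],[0,0,0],[0,0,0],[0,0,0],[0,0,0],[0,0,0]],"rotation":[[0,0,0],[0,0,0],[0,0,0],[0,0,0],[0,0,0],[0,0,0],[0,0,0],[0,0,0],[0,0,0],[0,0,0]],"claw":[62,62,62,62,62,22,22,22,22,22]}' 30
python3 -c "
from h import *
print(sense()['tool_pos'])
crop(snapshot('wrist'),156,150,356,384,2.5,'w7')
crop(snapshot('scene'),100,100,300,300,3,'s7')
"
```

```text
time: 9.65
tool_pos: [585.3, -139.4, 22.3]
tcp_rot: [179.9, 0.0, 87.0]
ft_force: [0.1, -0.0, 5.0]
finger_gap: 28.9
[ 585.317835   -139.36431865   22.32459874]
```

View pics/w7.png

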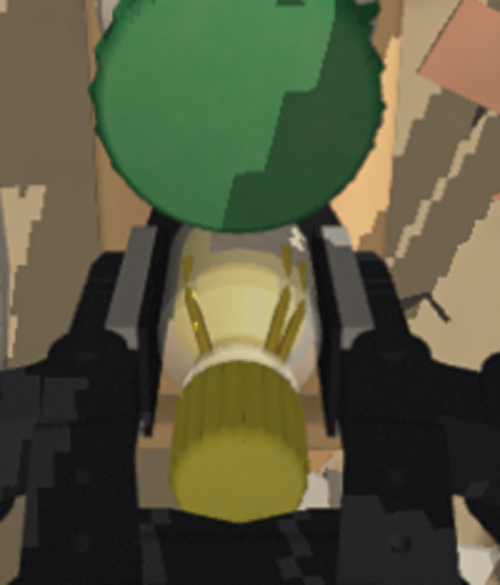

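View pics/s7.png

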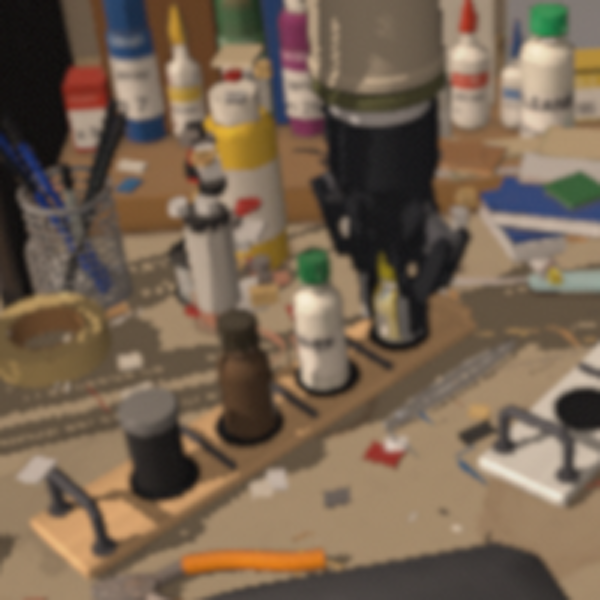

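```bash
python3 -m creep '{"translation":[[0,0,-10],[0,0,-30],[0,0,-40],[0,0,-40],[-6,-38,0],[-7,-39,0],[-7,-39,0],[-6,-38,0],[0,0,0],[0,0,0]],"rotation":[[0,0,0],[0,0,0],[0,0,0],[0,0,0],[0,0,0],[0,0,0],[0,0,0],[0,0,0],[0,0,0],[0,0,0]],"claw":[22,22,22,22,22,22,22,22,22,22]}'
python3 -c "
from h import *
print(sense()['tool_pos'])
crop(snapshot('wrist'),106,100,406,384,2,'w8')
crop(snapshot('scene'),200,100,400,300,3,'s8')
print(sense()['tool_pos'])
"
```

```text
time: 10.75
tool_pos: [428.8, -157.0, 141.5]
tcp_rot: [179.9, 0.0, 86.9]
ft_force: [0.4, -0.2, -0.7]
finger_gap: 29.2
[ 428.78207018 -157.01210973  141.49322964]
[ 430.136835   -157.08522981  141.81472666]
```

View pics/w8.png

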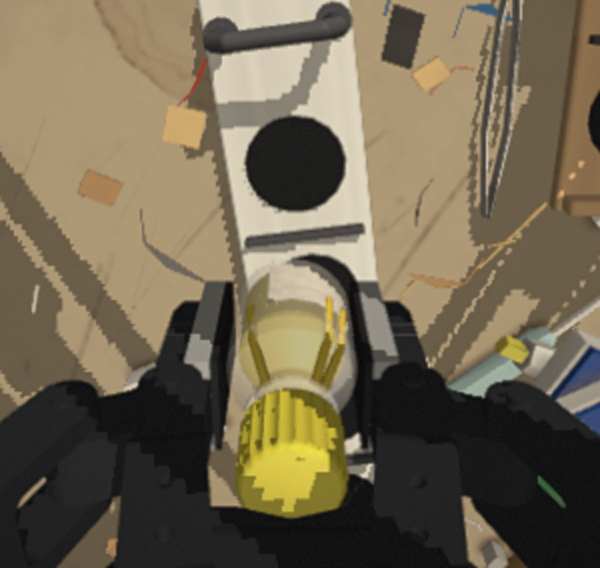

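View pics/s8.png

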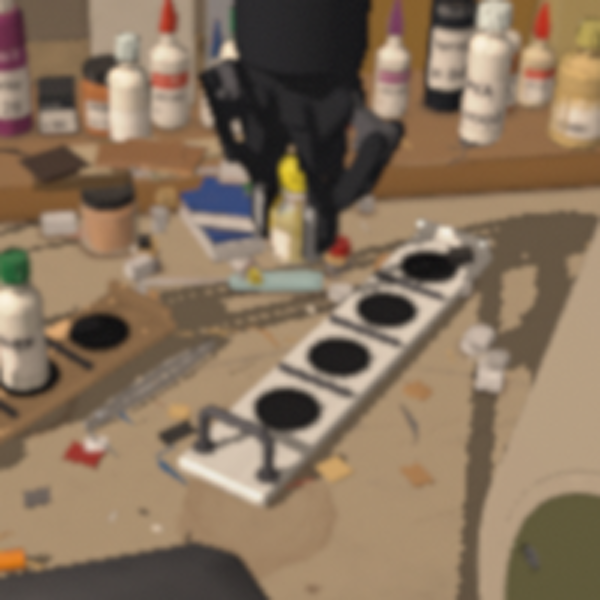

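```bash
python3 - <<'E'
from h import *
W=snapshot("wrist"); print(onz(W,(253.5,181.5),14).round(1), sense()["tool_pos"].round(1)); crop(W,200,140,300,240,5,'w9')
E
```

```text
[ 432.8 -156.8   14. ] [ 430.2 -157.   141.7]
```

View pics/w9.png

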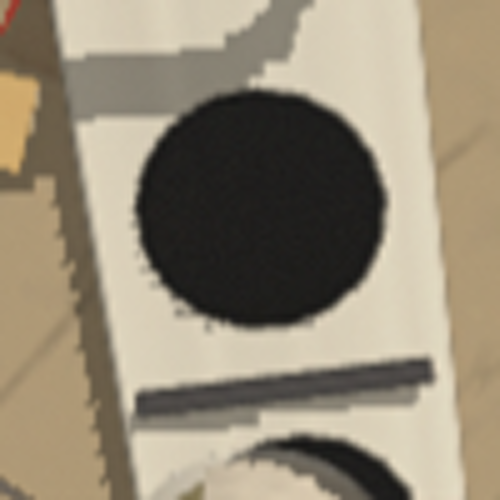

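```bash
python3 -m creep '{"translation":[[0,1,30],[0,0,35],[0,0,30],[0,0,15],[0,0,8],[0,0,0],[0,0,0],[0,0,0]],"rotation":[[0,0,0],[0,0,0],[0,0,0],[0,0,0],[0,0,0],[0,0,0],[0,0,0],[0,0,0]],"claw":[22,22,22,22,22,22,22,22]}'
```

```text
time: 11.7
tool_pos: [431.1, -157.1, 23.6]
tcp_rot: [179.9, 0.0, 87.0]
ft_force: [0.5, 0.1, -1.2]
finger_gap: 29.0
```

```bash
python3 -m creep '{"translation":[[0,0,1.5],[0,0,0],[0,0,0],[0,0,0],[0,0,0],[0,0,0],[0,0,-10],[0,0,-30],[0,0,-40],[0,0,-40]],"rotation":[[0,0,0],[0,0,0],[0,0,0],[0,0,0],[0,0,0],[0,0,0],[0,0,0],[0,0,0],[0,0,0],[0,0,0]],"claw":[22,22,36,60,62,62,62,62,62,62]}'
python3 -c "
from h import *
W=snapshot('wrist');crop(W,106,100,406,384,2,'w10')
crop(snapshot('scene'),100,100,400,300,2.6,'s10')
crop(snapshot('top'),140,130,380,240,3.3,'t10')
print(sense()['tool_pos'])
"
```

```text
time: 12.7
tool_pos: [429.6, -156.6, 143.1]
tcp_rot: [-180.0, -0.0, 87.0]
ft_force: [0.4, -0.5, -0.0]
finger_gap: 61.9
[ 432.62851075 -158.10551838  145.82073396]
```

View pics/w10.png

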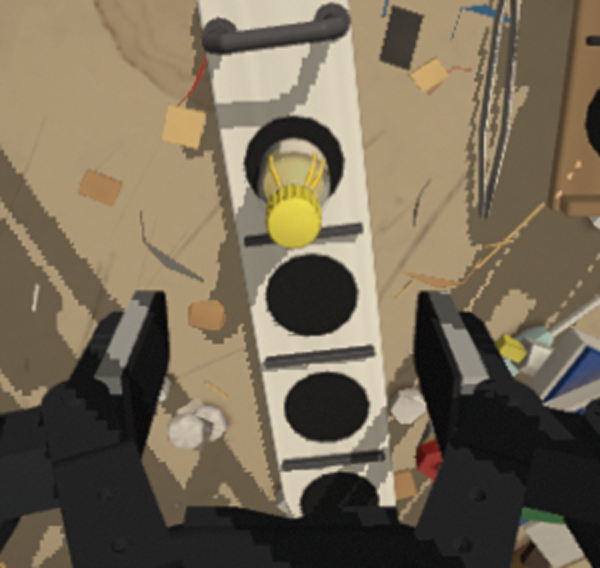

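View pics/s10.png

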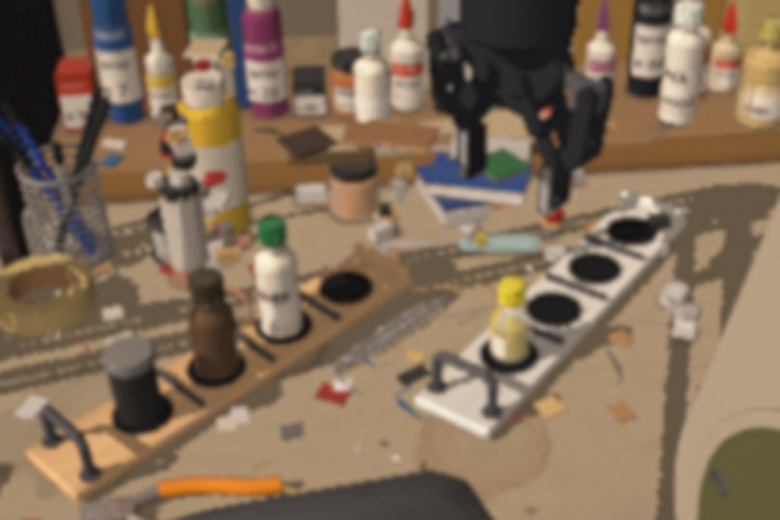

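```bash
python3 -m creep '{"translation":[[18,30,-5],[19,30,-5],[19,30,0],[19,30,0],[18,30,0],[0,0,0],[0,0,0],[0,0,0]],"rotation":[[0,0,0],[0,0,0],[0,0,0],[0,0,0],[0,0,0],[0,0,0],[0,0,0],[0,0,0]],"claw":[62,62,62,62,62,62,62,62]}'
python3 -c "
from h import *
W=snapshot('wrist');crop(W,106,100,406,384,2,'w11');print(sense()['tool_pos'])"
```

```text
time: 13.65
tool_pos: [583.7, -72.2, 150.6]
tcp_rot: [-179.9, -0.0, 86.9]
ft_force: [0.3, 0.4, 0.5]
finger_gap: 62.3
[583.80492271 -72.44375305 150.96461349]
```

View pics/w11.png

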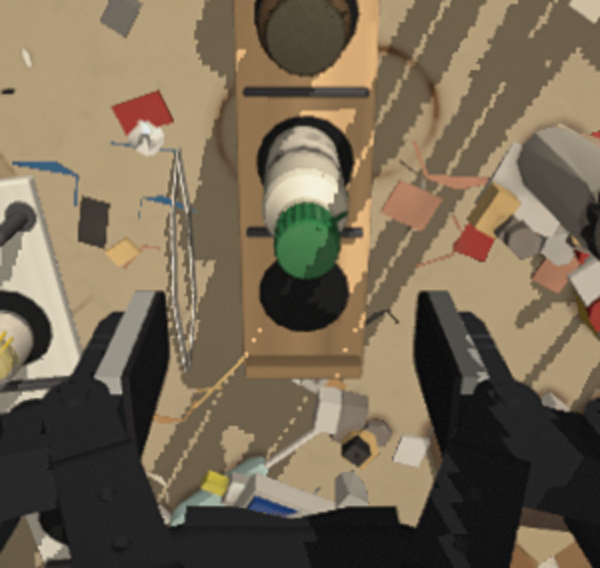

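```bash
python3 - <<'E'
from h import *
W=snapshot("wrist"); s=sense();print(s["tool_pos"].round(1),s['tcp_rot'].round(1))
for u,z in (((259.5,223.5),114),((259.5,121),99)): print(onz(W,u,z).round(1))
print(proj(W,[(*s["tool_pos"][:2],114)]))
E
```

```text
[584.  -72.5 151.3] [-180.     0.    86.9]
[589.6 -71.5 114. ]
[592.8  -9.8  99. ]
[[250.72670714 225.37855371]]
```

```bash
python3 -m creep '{"translation":[[1,4.5,10],[0,0,25],[0,0,25],[0,0,25],[0,0,11],[0,0,0],[0,0,0]],"rotation":[[0,0,0],[0,0,0],[0,0,0],[0,0,0],[0,0,0],[0,0,0],[0,0,0]],"claw":[62,62,62,62,62,62,62]}'
python3 -c "
from h import *
W=snapshot('wrist');crop(W,106,100,406,384,2,'w12');print(sense()['tool_pos'])"
```

```text
time: 14.45
tool_pos: [589.8, -71.4, 56.2]
tcp_rot: [180.0, 0.0, 86.9]
ft_force: [0.5, -1.0, 1.3]
finger_gap: 61.9
[590.43582907 -71.53935266  56.92322994]
```

View pics/w12.png

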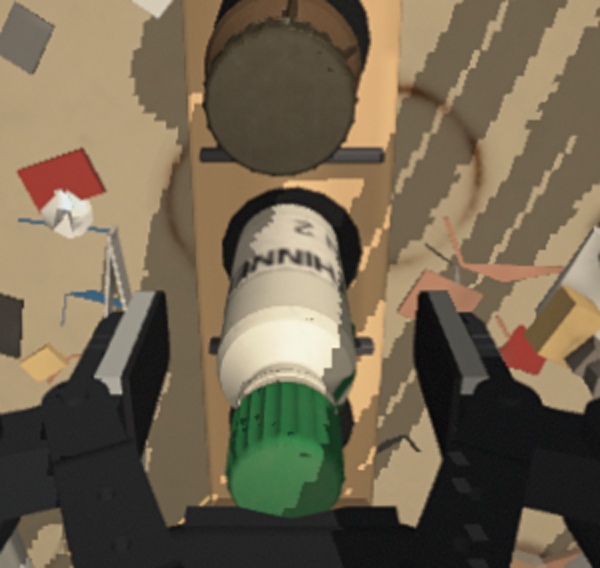

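```bash
python3 -m creep '{"translation":[[0,0,0],[0,0,0],[0,0,0],[0,0,0],[0,0,0],[0,0,0]],"rotation":[[0,0,0],[0,0,0],[0,0,0],[0,0,0],[0,0,0],[0,0,0]],"claw":[24,24,24,24,24,24]}' 30
python3 -c "
from h import *
W=snapshot('wrist');crop(W,106,100,406,384,2,'w13');print(sense()['tool_pos'])"
```

```text
time: 15.1
tool_pos: [590.2, -71.4, 56.7]
tcp_rot: [179.9, 0.0, 87.0]
ft_force: [-0.2, -0.8, 6.1]
finger_gap: 31.1
[590.22404906 -71.39396488  56.63195101]
```

View pics/w13.png

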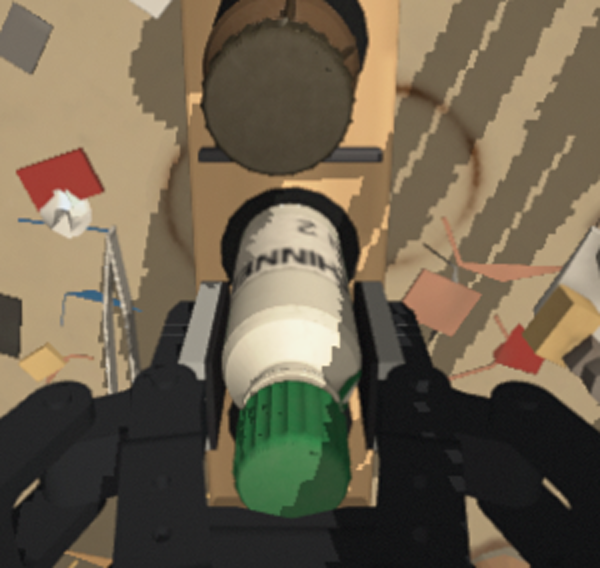

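```bash
python3 -m creep '{"translation":[[0,0,-10],[0,0,-35],[0,0,-40],[0,0,-35],[-32,-29,0],[-33,-29,0],[-33,-29,0],[-32,-29,0],[-32,-29,0],[0,0,0]],"rotation":[[0,0,0],[0,0,0],[0,0,0],[0,0,0],[0,0,0],[0,0,0],[0,0,0],[0,0,0],[0,0,0],[0,0,0]],"claw":[24,24,24,24,24,24,24,24,24,24]}'
python3 -c "
from h import *
for i in range(4): W=snapshot('wrist')
crop(W,106,0,406,284,2,'w14');print(sense()['tool_pos']);np.save('w14.npy',W,allow_pickle=True)"
```

```text
time: 16.15
tool_pos: [432.8, -228.4, 175.8]
tcp_rot: [-179.9, 0.1, 86.7]
ft_force: [0.3, 0.5, -0.9]
finger_gap: 31.1
[ 436.52131624 -224.84025026  175.75896036]
```

View pics/w14.png

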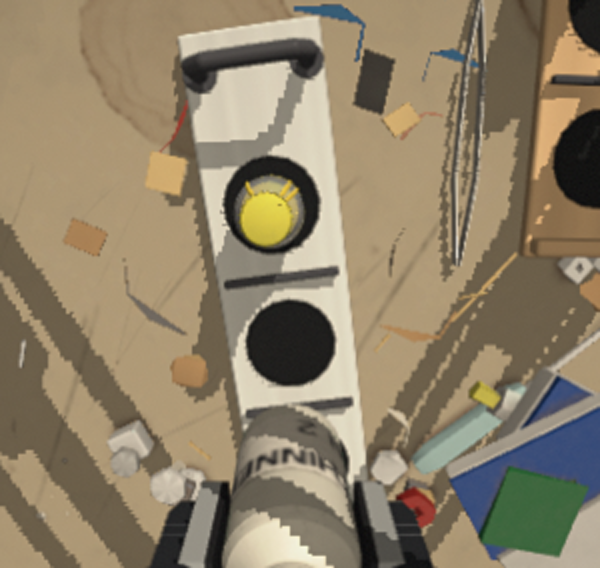

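```bash
python3 - <<'E'
from h import *
W=np.load("w14.npy",allow_pickle=True).item()
for u,z in (((251,171),14),((239,109.5),80),((241.5,102),14)): print(onz(W,u,z).round(1))
s=sense();print(s["tool_pos"].round(1))
E
```

```text
[ 436.5 -224.5   14. ]
[ 431.3 -158.4   80. ]
[ 431.3 -156.8   14. ]
[ 436.5 -224.8  175.8]
```

Small bottle within 2 mm of its disc centre. Tall is aligned; lowering to TCP ≈ 57.

```bash
python3 -m creep '{"translation":[[0,0,25],[0,0,35],[0,0,35],[0,0,15],[0,0,7],[0,0,0],[0,0,0]],"rotation":[[0,0,0],[0,0,0],[0,0,0],[0,0,0],[0,0,0],[0,0,0],[0,0,0]],"claw":[24,24,24,24,24,24,24]}'; python3 -c "
from h import *
snapshot('wrist');s=sense();print(s['tool_pos'],s['ft_force'])"
```

```text
time: 17.05
tool_pos: [437.2, -225.1, 59.3]
tcp_rot: [179.9, 0.0, 87.0]
ft_force: [0.2, 1.3, -0.8]
finger_gap: 31.1
[ 437.1806265  -225.33546534   59.45304758] [ 0.23105693 -0.53221005 -1.0802985 ]
```

```bash
python3 -m creep '{"translation":[[0,-0.5,2],[0,0,1],[0,0,0],[0,0,0],[0,0,0]],"rotation":[[0,0,0],[0,0,0],[0,0,0],[0,0,0],[0,0,0]],"claw":[24,24,24,24,24]}'
```

```text
time: 17.6
tool_pos: [436.1, -225.6, 56.3]
tcp_rot: [179.9, 0.0, 87.0]
ft_force: [-0.4, 1.4, 5.7]
finger_gap: 31.2
```

Contact (~6 N). Release and lift.

```bash
python3 -m creep '{"translation":[[0,0,0],[0,0,0],[0,0,0],[0,0,0],[0,0,-10],[0,0,-30],[0,0,-40],[0,0,-40],[0,0,0]],"rotation":[[0,0,0],[0,0,0],[0,0,0],[0,0,0],[0,0,0],[0,0,0],[0,0,0],[0,0,0],[0,0,0]],"claw":[36,60,62,62,62,62,62,62,62]}'
python3 -c "
from h import *
W=snapshot('wrist');crop(W,106,50,406,334,2,'w15');print(sense()['tool_pos'])"
```

```text
time: 18.5
tool_pos: [438.9, -227.4, 183.1]
tcp_rot: [179.4, 0.3, 87.0]
ft_force: [0.8, -0.7, -0.1]
finger_gap: 62.1
[ 437.74562864 -226.72536684  180.08358323]
```

View pics/w15.png

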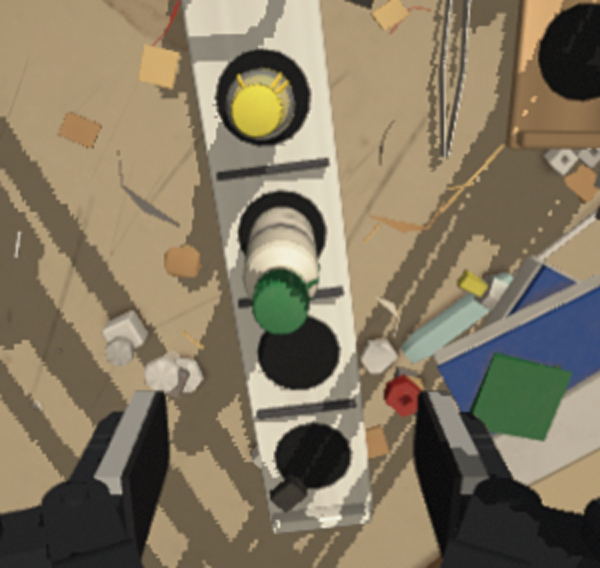

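```bash
python3 -m creep '{"translation":[[37,23,0],[38,24,0],[38,24,0],[38,24,10],[38,24,10],[37,24,0],[0,0,0],[0,0,0],[0,0,0],[0,0,0]],"rotation":[[0,0,0],[0,0,0],[0,0,0],[0,0,0],[0,0,0],[0,0,0],[0,0,0],[0,0,0],[0,0,0],[0,0,0]],"claw":[62,62,62,62,62,62,62,62,62,62]}'
python3 -c "
from h import *
W=snapshot('wrist');crop(W,106,50,406,334,2,'w16');print(sense()['tool_pos']);np.save('w16.npy',W,allow_pickle=True)"
```

```text
time: 19.55
tool_pos: [589.7, -8.4, 155.4]
tcp_rot: [-180.0, 0.0, 86.9]
ft_force: [-0.3, -0.1, -0.4]
finger_gap: 62.1
[589.84857634  -8.35543462 155.56202797]
```

View pics/w16.png

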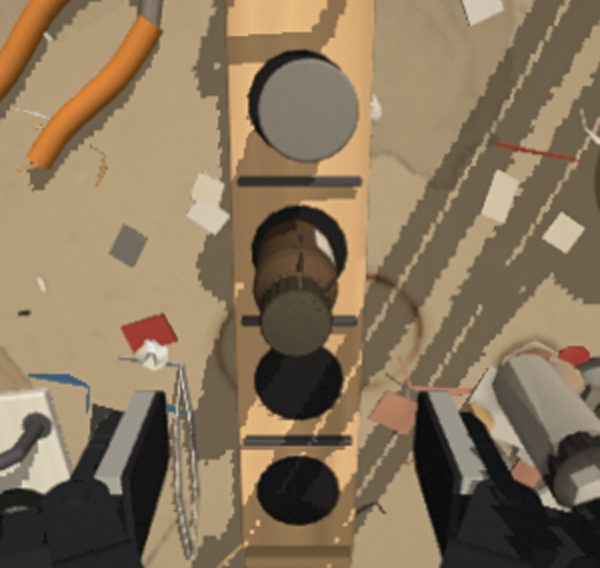

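```bash
python3 - <<'E'
from h import *
W=np.load("w16.npy",allow_pickle=True).item()
for u,z in (((297,321),99),((308,109),70)): print(onz(W,(u[0]/2+106,u[1]/2+50),z).round(1))
E
```

```text
[592.6  -6.5  99. ]
[600.3  61.9  70. ]
```

```bash
python3 -m creep '{"translation":[[1,2,15],[0,0,30],[0,0,30],[0,0,30],[0,0,10],[0,0,0],[0,0,0]],"rotation":[[0,0,0],[0,0,0],[0,0,0],[0,0,0],[0,0,0],[0,0,0],[0,0,0]],"claw":[62,62,62,62,62,62,62]}'
python3 -c "
from h import *
W=snapshot('wrist');crop(W,106,100,406,384,2,'w17');print(sense()['tool_pos'])"
```

```text
time: 20.3
tool_pos: [593.0, -6.5, 41.4]
tcp_rot: [179.9, 0.0, 86.9]
ft_force: [-0.3, 0.9, 0.4]
finger_gap: 61.9
[593.66298142  -6.53838885  42.21520821]
```

View pics/w17.png

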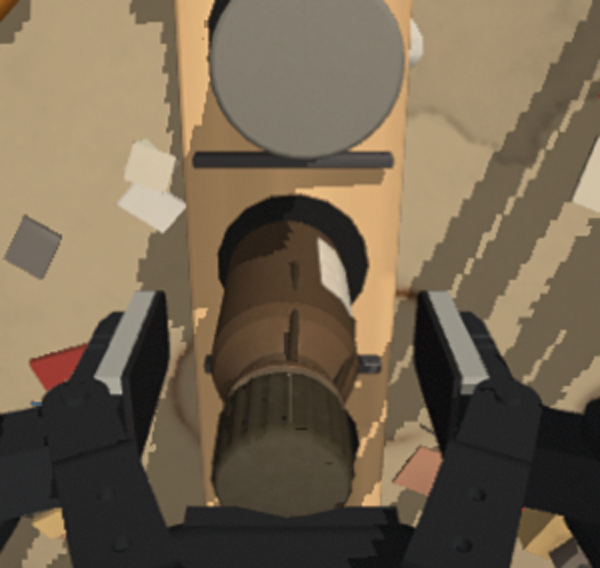

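Brown bottle centred between the fingers (x ≈ 287 vs 291). Close and lift, after a look at the 4th disc's dark object via saved views later.

```bash
python3 -m creep '{"translation":[[0,0,0],[0,0,0],[0,0,0],[0,0,0],[0,0,0],[0,0,0]],"rotation":[[0,0,0],[0,0,0],[0,0,0],[0,0,0],[0,0,0],[0,0,0]],"claw":[24,24,24,24,24,24]}' 30; python3 -c "
from h import *
print(sense()['tool_pos'])"
```

```text
time: 20.95
tool_pos: [593.5, -6.4, 42.2]
tcp_rot: [179.9, 0.0, 87.0]
ft_force: [0.4, 0.6, 7.2]
finger_gap: 33.5
[593.54330993  -6.39338164  42.15937303]
```

```bash
python3 -m creep '{"translation":[[0,0,-10],[0,0,-35],[0,0,-45],[0,0,-45],[0,0,0]],"rotation":[[0,0,0],[0,0,0],[0,0,0],[0,0,0],[0,0,0]],"claw":[24,24,24,24,24]}'
python3 -m creep '{"translation":[[-36,-17,0],[-37,-17,0],[-37,-17,0],[-37,-17,0],[-37,-17,0],[-37,-17,0],[-37,-17,0],[-36,-17,0],[0,0,0],[0,0,0]],"rotation":[[0,0,0],[0,0,0],[0,0,0],[0,0,0],[0,0,0],[0,0,0],[0,0,0],[0,0,0],[0,0,0],[0,0,0]],"claw":[24,24,24,24,24,24,24,24,24,24]}'
python3 -c "
from h import *
for i in range(3): W=snapshot('wrist')
crop(W,106,50,406,334,2,'w18');print(sense()['tool_pos']);np.save('w18.npy',W,allow_pickle=True)
crop(snapshot('scene'),220,120,400,290,4,'s18');crop(snapshot('top'),220,180,390,250,4.5,'t18')"
```

```text
time: 21.45
tool_pos: [596.8, -6.6, 184.8]
tcp_rot: [179.2, 0.0, 87.0]
ft_force: [1.7, -0.6, -0.0]
finger_gap: 33.4
time: 22.45
tool_pos: [440.4, -293.1, 175.4]
tcp_rot: [180.0, -0.0, 86.8]
ft_force: [0.2, 0.1, -1.2]
finger_gap: 33.4
[ 441.44997158 -291.6534413   175.43434365]
```

View pics/w18.png

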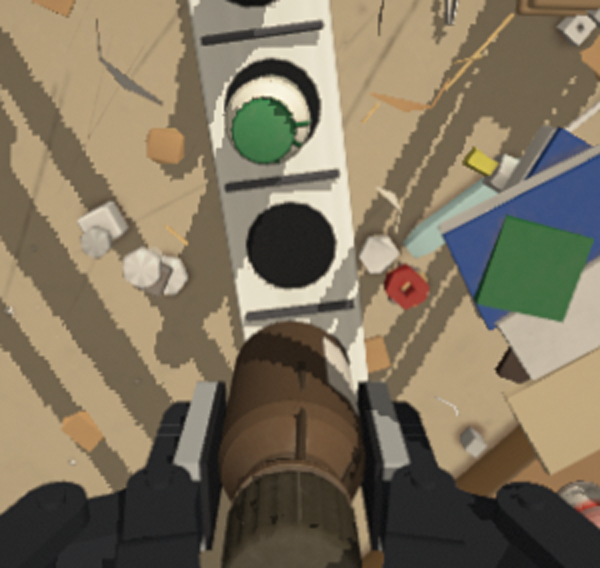

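View pics/s18.png

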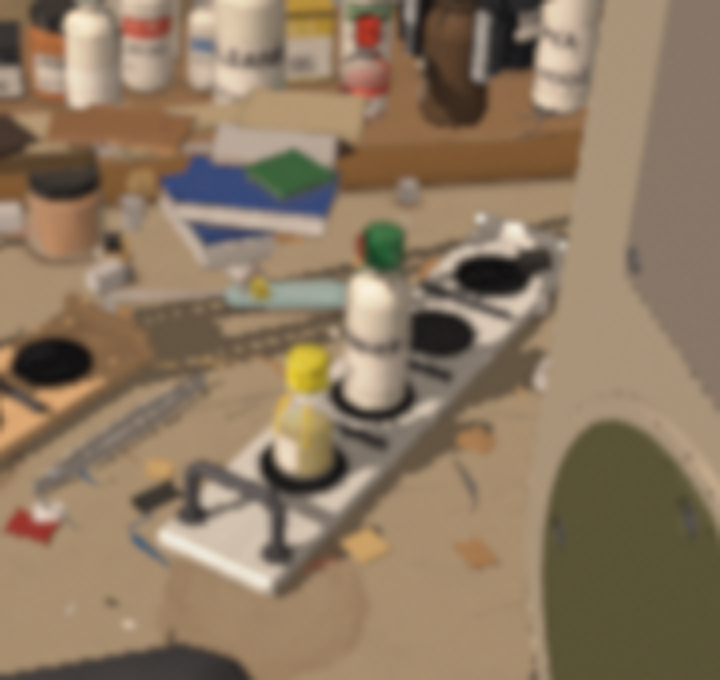

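View pics/t18.png

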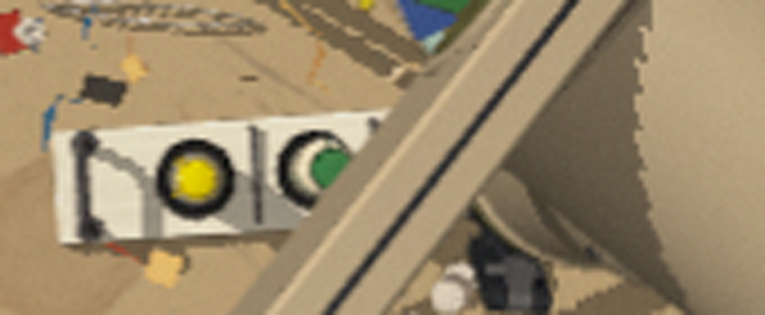

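```bash
python3 - <<'E'
from h import *
W=np.load("w18.npy",allow_pickle=True).item()
for u,z in (((290.5,245),14),((264,131),114)): print(onz(W,(u[0]/2+106,u[1]/2+50),z).round(1))
print(sense()["tool_pos"])
E
```

```text
[ 441.7 -292.5   14. ]
[ 436.8 -226.1  114. ]
[ 441.53002542 -291.55715939  175.39365344]
```

```bash
python3 -m creep '{"translation":[[-1,0,25],[0,0,35],[0,0,35],[0,0,20],[0,0,13],[0,0,0],[0,0,0],[0,0,2],[0,0,0],[0,0,0]],"rotation":[[0,0,0],[0,0,0],[0,0,0],[0,0,0],[0,0,0],[0,0,0],[0,0,0],[0,0,0],[0,0,0],[0,0,0]],"claw":[24,24,24,24,24,24,24,24,24,24]}'; python3 -c "
from h import *
snapshot('wrist');s=sense();print(s['tool_pos'],s['ft_force'])"
```

```text
time: 23.7
tool_pos: [441.5, -294.1, 46.4]
tcp_rot: [179.9, 0.1, 87.0]
ft_force: [0.2, -0.0, -0.7]
finger_gap: 33.5
[ 441.26315049 -294.05110798   46.19012988] [ 0.085761   -0.21732402 -0.97124137]
```

```bash
python3 -m creep '{"translation":[[1,0,2.5],[0,0,1.5],[0,0,0.7],[0,0,0],[0,0,0]],"rotation":[[0,0,0],[0,0,0],[0,0,0],[0,0,0],[0,0,0]],"claw":[24,24,24,24,24]}'
```

```text
time: 24.25
tool_pos: [441.1, -292.8, 42.1]
tcp_rot: [180.0, 0.0, 87.0]
ft_force: [-5.8, 3.9, 14.5]
finger_gap: 33.6
```

```bash
python3 -m creep '{"translation":[[0,0,-0.7],[0,0,0],[0,0,0],[0,0,0],[0,0,0],[0,0,-10],[0,0,-30],[0,0,-40],[0,0,-40],[0,0,0]],"rotation":[[0,0,0],[0,0,0],[0,0,0],[0,0,0],[0,0,0],[0,0,0],[0,0,0],[0,0,0],[0,0,0],[0,0,0]],"claw":[24,36,56,58,58,58,58,58,58,58]}'
python3 -c "
from h import *
W=snapshot('wrist');crop(W,106,50,406,334,2,'w19');print(sense()['tool_pos']);np.save('w19.npy',W,allow_pickle=True)
crop(snapshot('scene'),220,120,400,290,4,'s19')"
```

```text
time: 25.25
tool_pos: [444.3, -295.3, 169.4]
tcp_rot: [179.5, 0.4, 87.0]
ft_force: [1.4, -0.4, 1.3]
finger_gap: 58.2
[ 443.14337561 -294.44330062  166.28544663]
```

View pics/w19.png

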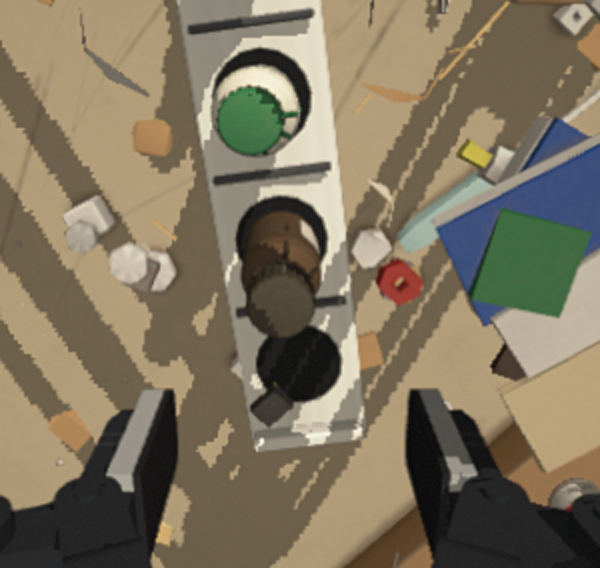

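View pics/s19.png

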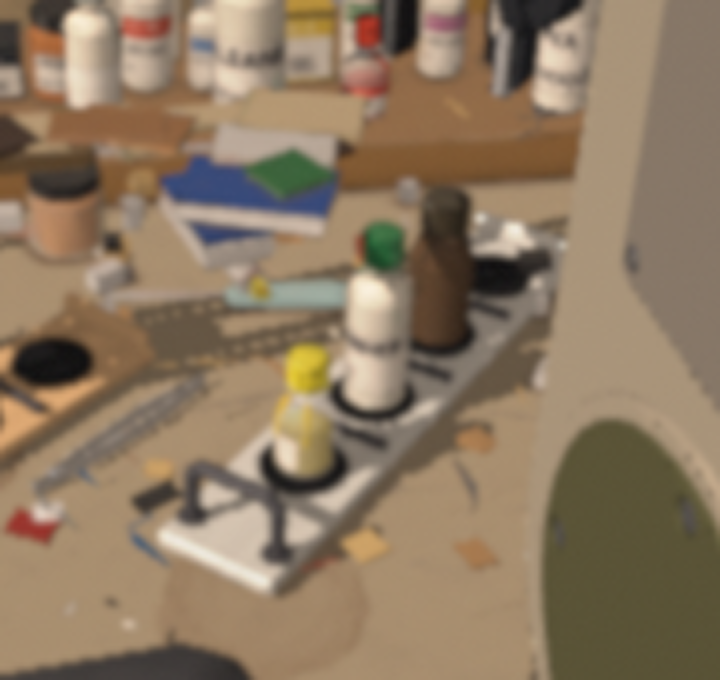

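```bash
python3 - <<'E'
from h import *
W=snapshot("wrist");np.save('w20.npy',W,allow_pickle=True);crop(W,210,190,310,290,7,'w20');print(sense()['tool_pos'])
E
```

```text
[ 441.04511942 -292.72983562  161.86454872]
```

View pics/w20.png

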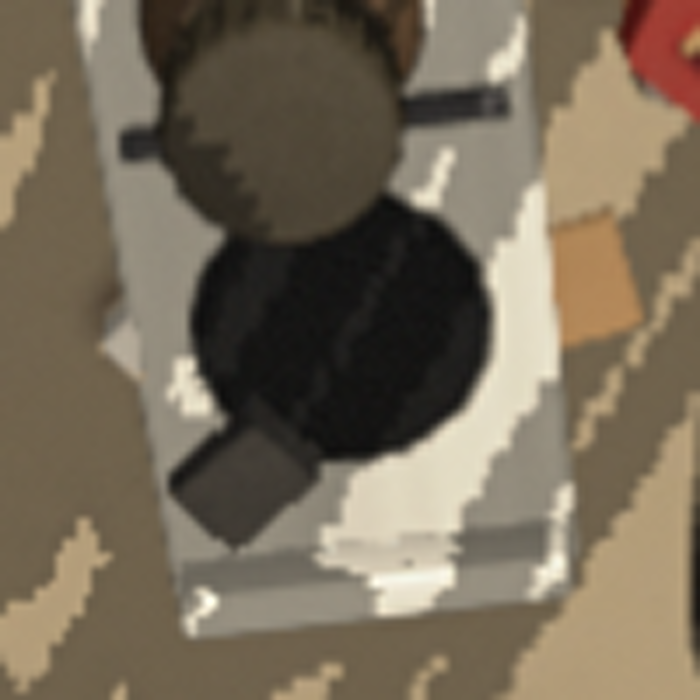

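```bash
python3 - <<'E'
from fit import *
W=np.load('w20.npy',allow_pickle=True).item()
w=lambda x,y:((x+.5)/7-.5+210,(y+.5)/7-.5+190)
def tri(a,b):
    (o,r),(p,q)=a,b
    A=np.c_[r,-q];k=np.linalg.lstsq(A,p-o,rcond=None)[0];x,y=o+k[0]*r,p+k[1]*q
    return ((x+y)/2).round(1),np.linalg.norm(x-y).round(1)
b=ray(W,w(245,480))
print(tri(b,ray(T,t(702,297))),tri(b,ray(S,s(711,125))))
print("disc4",onz(W,w(343,325),14))
for z in (14,20,26):
    print(z,[onz(W,w(*u),z)[:2].round(1).tolist() for u in [(170,485),(255,410),(320,465),(235,548)]])
E
```

```text
(array([ 430.3, -385.5,   14.1]), np.float64(0.9)) (array([ 431. , -382.4,   19.5]), np.float64(0.2))
disc4 [ 446.89594351 -360.0153822    14.        ]
14 [[419.2, -385.9], [433.0, -373.6], [442.3, -383.7], [428.4, -397.7]]
20 [[419.8, -382.3], [433.3, -370.2], [442.4, -380.1], [428.8, -393.8]]
26 [[420.4, -378.6], [433.6, -366.8], [442.5, -376.5], [429.2, -389.9]]
```

```bash
python3 -m creep '{"translation":[[36,14,0],[37,14,0],[37,14,0],[37,14,0],[37,14,0],[37,14,0],[37,14,0],[37,14,0],[36,14,0],[0,0,0]],"rotation":[[0,0,0],[0,0,0],[0,0,0],[0,0,0],[0,0,0],[0,0,0],[0,0,0],[0,0,0],[0,0,0],[0,0,0]],"claw":[62,62,62,62,62,62,62,62,62,62]}'
python3 -c "
from h import *
W=np.load('w20.npy',allow_pickle=True).item()
print('brown',onz(W,(283.5/7-.5+210,135.5/7-.5+190),99))
for i in range(5):W=snapshot('wrist')
crop(W,106,50,406,334,2,'w21');print(sense()['tool_pos']);np.save('w21.npy',W,allow_pickle=True)"
```

```text
time: 26.5
tool_pos: [584.4, 35.5, 159.6]
tcp_rot: [-179.9, -0.1, 87.2]
ft_force: [-0.3, 0.4, -0.0]
finger_gap: 61.8
brown [ 441.75974394 -293.82613674   99.        ]
[583.57907503  30.23774885 160.59994198]
```

View pics/w21.png

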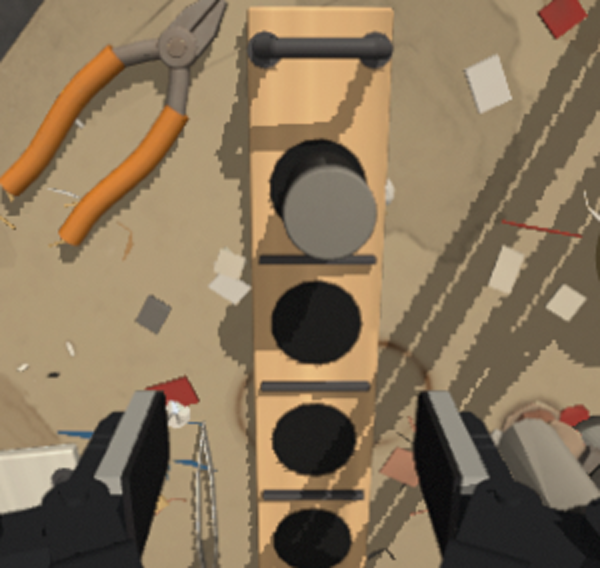

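```bash
python3 -c "
from h import *
W=np.load('w21.npy',allow_pickle=True).item();print(onz(W,(270.8,155.8),70),sense()['tool_pos'])"
python3 -m creep '{"translation":[[16,8,0],[16,8,0],[0,0,0],[0,0,0],[0,0,0],[0,0,0]],"rotation":[[0,0,0],[0,0,0],[0,0,0],[0,0,0],[0,0,0],[0,0,0]],"claw":[62,62,62,62,62,62]}'
python3 -c "
from h import *
W=snapshot('wrist');crop(W,106,50,406,334,2,'w22');print(sense()['tool_pos']);np.save('w22.npy',W,allow_pickle=True)"
```

```text
[600.2547265   62.30050168  70.        ] [583.57907503  30.23774885 160.59994198]
time: 27.35
tool_pos: [601.8, 61.7, 161.4]
tcp_rot: [-180.0, 0.0, 86.9]
ft_force: [1.0, -0.2, -0.1]
finger_gap: 62.4
[601.82769519  61.75271962 161.45047194]
```

View pics/w22.png

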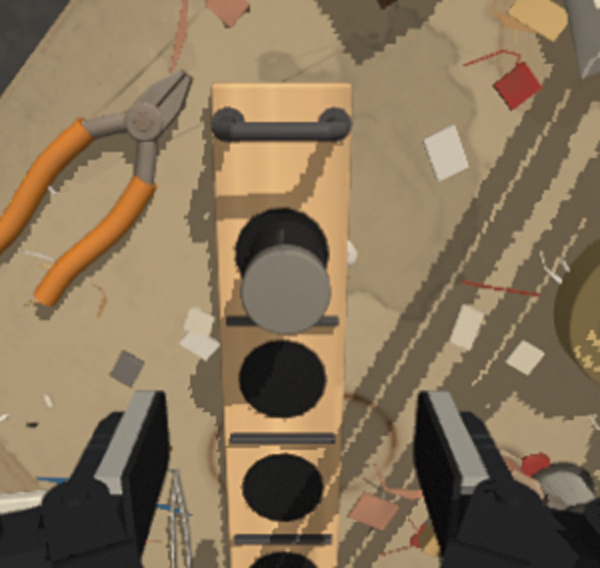

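```bash
python3 -c "
from h import *
W=np.load('w22.npy',allow_pickle=True).item();print(onz(W,(248.8,194.8),70))"
python3 -m creep '{"translation":[[0,-1.5,20],[0,0,30],[0,0,30],[0,0,30],[0,0,18],[0,0,6],[0,0,0],[0,0,0]],"rotation":[[0,0,0],[0,0,0],[0,0,0],[0,0,0],[0,0,0],[0,0,0],[0,0,0],[0,0,0]],"claw":[62,62,62,62,62,62,62,62]}'
python3 -c "
from h import *
W=snapshot('wrist');crop(W,106,100,406,384,2,'w23');print(sense()['tool_pos'])"
```

```text
[600.38185158  62.5880643   70.        ]
time: 28.2
tool_pos: [601.5, 62.3, 28.8]
tcp_rot: [179.9, -0.0, 87.0]
ft_force: [0.5, -0.9, 0.1]
finger_gap: 62.3
[601.81005805  62.33663004  29.23375093]
```

View pics/w23.png

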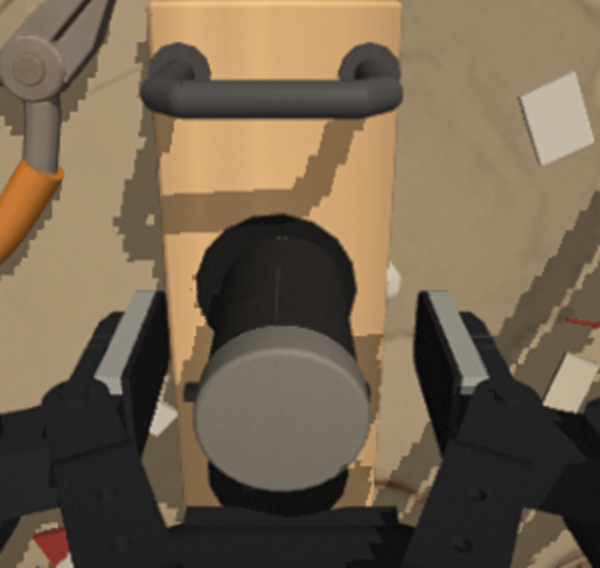

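```bash
python3 -m creep '{"translation":[[0,-2,3],[0,0,0],[0,0,0],[0,0,0],[0,0,0],[0,0,0],[0,0,0],[0,0,0],[0,0,0]],"rotation":[[0,0,0],[0,0,0],[0,0,0],[0,0,0],[0,0,0],[0,0,0],[0,0,0],[0,0,0],[0,0,0]],"claw":[62,62,62,24,24,24,24,24,24]}' 30
python3 -c "
from h import *
W=snapshot('wrist');crop(W,106,100,406,384,2,'w24');print(sense()['tool_pos'])"
```

```text
time: 29.15
tool_pos: [598.8, 62.5, 24.6]
tcp_rot: [180.0, -0.0, 87.0]
ft_force: [1.4, -0.3, 0.8]
finger_gap: 33.9
[598.76546348  62.4804829   24.62785852]
```

View pics/w24.png

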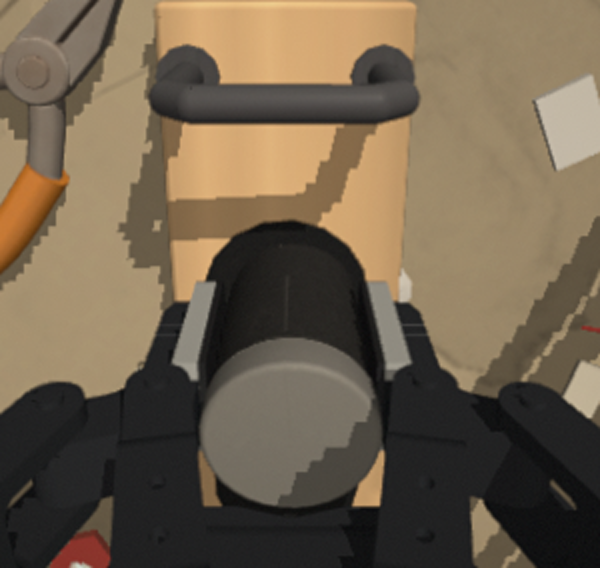

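```bash
python3 -m creep '{"translation":[[0,0,-10],[0,0,-35],[0,0,-45],[0,0,-45],[0,0,-5],[0,0,0]],"rotation":[[0,0,0],[0,0,0],[0,0,0],[0,0,0],[0,0,0],[0,0,0]],"claw":[24,24,24,24,24,24]}'
python3 -m creep '{"translation":[[-30,-10,0],[-36,-11,0],[-36,-11,0],[-36,-11,0],[-36,-11,0],[-36,-11,0],[-36,-11,0],[-36,-11,0],[-36,-11,0]],"rotation":[[0,0,0],[0,0,0],[0,0,0],[0,0,0],[0,0,0],[0,0,0],[0,0,0],[0,0,0],[0,0,0]],"claw":[24,24,24,24,24,24,24,24,24]}'
python3 -m creep '{"translation":[[-36,-10,0],[-36,-10,0],[-30,-8,0],[0,0,0],[0,0,0],[0,0,0]],"rotation":[[0,0,0],[0,0,0],[0,0,0],[0,0,0],[0,0,0],[0,0,0]],"claw":[24,24,24,24,24,24]}'
python3 -c "
from h import *
W=snapshot('wrist');crop(W,106,100,406,384,2,'w25');print(sense()['tool_pos']);np.save('w25.npy',W,allow_pickle=True)"
```

```text
time: 29.8
tool_pos: [600.0, 62.5, 167.5]
tcp_rot: [179.7, -0.0, 87.0]
ft_force: [0.2, 0.5, -1.8]
finger_gap: 34.0
time: 30.7
tool_pos: [481.8, -250.4, 162.2]
tcp_rot: [-179.8, -0.1, 87.0]
ft_force: [0.3, -1.2, -0.9]
finger_gap: 33.7
time: 31.3
tool_pos: [450.1, -348.9, 163.1]
tcp_rot: [-179.9, -0.1, 87.0]
ft_force: [-0.4, 0.7, -0.9]
finger_gap: 34.1
[ 450.4188321  -348.84294279  163.46881457]
```

View pics/w25.png

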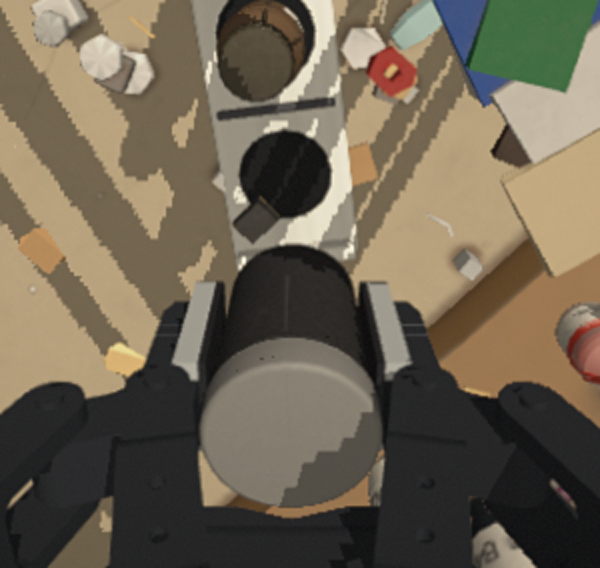

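```bash
python3 -c "
from h import *
W=np.load('w25.npy',allow_pickle=True).item();print(onz(W,(248.3,186.3),14));print([onz(W,(x/2+105.75,y/2+99.75),18).round(1).tolist() for x,y in((233,220),(260,197),(281,212),(255,243))]);print(onz(W,(257.5/2+105.75,62/2+99.75),99))"
python3 -m creep '{"translation":[[-7.5,0,0],[0,0,30],[0,0,35],[0,0,30],[0,0,18],[0,0,10],[0,0,5],[0,0,0],[0,0,0]],"rotation":[[0,0,0],[0,0,0],[0,0,0],[0,0,0],[0,0,0],[0,0,0],[0,0,0],[0,0,0],[0,0,0]],"claw":[24,24,24,24,24,24,24,24,24]}'
python3 -c "
from h import *
crop(snapshot('scene'),280,120,400,240,5,'s26');W=snapshot('wrist');crop(W,106,100,406,384,2,'w26');print(sense()['tool_pos'])"
```

```text
[ 446.82919725 -359.60819276   14.        ]
[[419.8, -381.4, 18.0], [434.0, -369.9, 18.0], [443.8, -378.4, 18.0], [429.8, -394.4, 18.0]]
[ 442.49828441 -292.95052154   99.        ]
time: 32.25
tool_pos: [450.8, -358.4, 37.8]
tcp_rot: [179.9, 0.1, 87.0]
ft_force: [0.2, -0.6, -0.3]
finger_gap: 33.9
[ 450.85758028 -358.51620364   37.90787809]
```

View pics/s26.png

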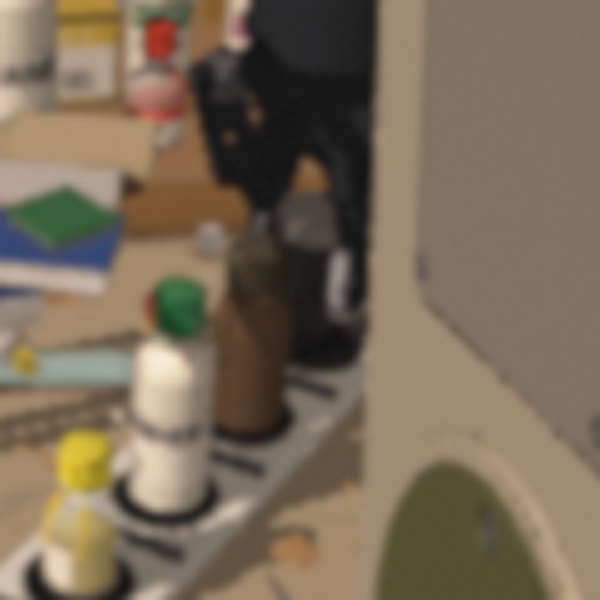

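View pics/w26.png

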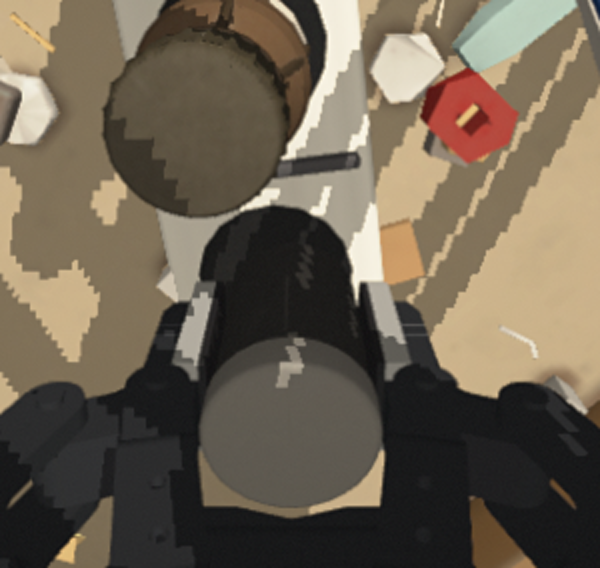

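```bash
python3 -m creep '{"translation":[[2,1,0],[0,0,5],[0,0,4],[0,0,2],[0,0,0],[0,0,0]],"rotation":[[0,0,0],[0,0,0],[0,0,0],[0,0,0],[0,0,0],[0,0,0]],"claw":[24,24,24,24,24,24]}'
```

```text
time: 32.95
tool_pos: [451.0, -355.7, 25.3]
tcp_rot: [-180.0, -0.0, 87.0]
ft_force: [0.3, 0.2, -1.3]
finger_gap: 33.3
```

```bash
python3 -m creep '{"translation":[[0,0,1],[0,0,0],[0,0,0]],"rotation":[[0,0,0],[0,0,0],[0,0,0]],"claw":[24,24,24]}'; python3 -c "
from h import *
snapshot('wrist');s=sense();print(s['tool_pos'],s['ft_force'])"
```

```text
time: 33.25
tool_pos: [451.2, -355.9, 24.6]
tcp_rot: [180.0, 0.0, 87.0]
ft_force: [-0.1, 0.4, -0.2]
finger_gap: 33.7
[ 451.2520276  -355.91950826   24.60254256] [-0.81232239  0.54128596  0.66497772]
```

```bash
python3 -m creep '{"translation":[[0,0,0.6],[0,0,0],[0,0,0],[0,0,0],[0,0,0],[0,0,-10],[0,0,-30],[0,0,-40],[0,0,-40],[0,0,0]],"rotation":[[0,0,0],[0,0,0],[0,0,0],[0,0,0],[0,0,0],[0,0,0],[0,0,0],[0,0,0],[0,0,0],[0,0,0]],"claw":[24,36,50,54,54,54,54,54,54,54]}'
python3 -c "
from h import *
for i in range(4):W=snapshot('wrist')
crop(W,106,50,406,334,2,'w27');print(sense()['tool_pos']);np.save('w27.npy',W,allow_pickle=True)"
```

```text
time: 34.3
tool_pos: [454.4, -358.8, 152.3]
tcp_rot: [179.5, 0.5, 87.0]
ft_force: [0.7, -0.5, 0.1]
finger_gap: 53.9
[ 450.64728584 -355.34763165  143.12207982]
```

View pics/w27.png

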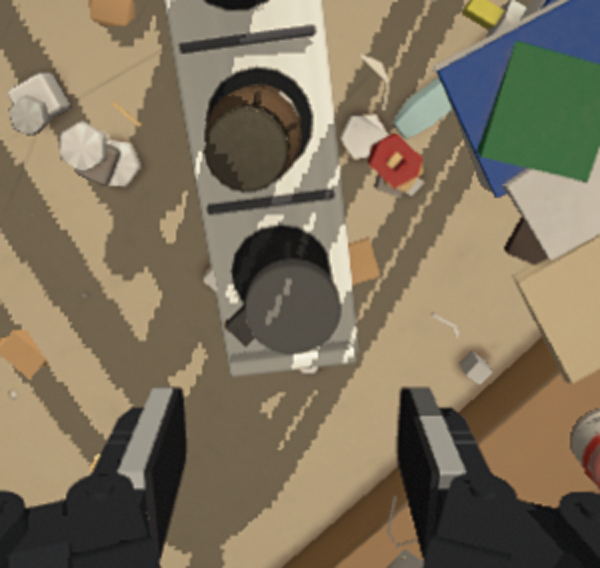

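Standing upright beside the block. Move the arm up and clear, then check all from a higher view.

```bash
python3 -c "
from h import *
W=np.load('w27.npy',allow_pickle=True).item();print(onz(W,(294/2+105.75,307/2+49.75),70))"
python3 -m creep '{"translation":[[0,0,-40],[0,0,-40],[0,0,-40],[30,0,-40],[40,0,0],[40,0,0],[40,0,0],[30,0,0],[0,0,0],[0,0,0]],"rotation":[[0,0,0],[0,0,0],[0,0,0],[0,0,0],[0,0,0],[0,0,0],[0,0,0],[0,0,0],[0,0,0],[0,0,0]],"claw":[54,54,54,54,54,54,54,54,54,54]}'
python3 -c "
from h import *
for i in range(4):W=snapshot('wrist')
crop(W,156,150,356,384,2.5,'w28');print(sense()['tool_pos']);np.save('w28.npy',W,allow_pickle=True)
S=snapshot('scene');np.save('s28.npy',S,allow_pickle=True);crop(S,220,120,400,290,4,'s28')"
```

```text
[ 452.88372704 -355.68501238   70.        ]
time: 35.5
tool_pos: [460.3, -175.4, 302.5]
tcp_rot: [-179.9, -0.0, 87.1]
ft_force: [0.4, -0.6, 0.1]
finger_gap: 53.9
[ 460.4081014  -176.91931798  303.19910934]
```

View pics/w28.png

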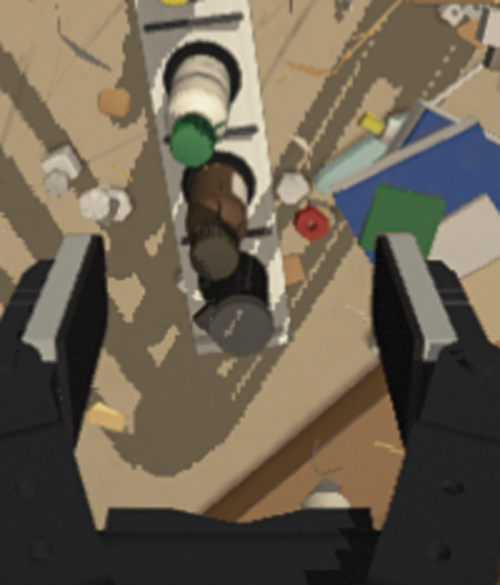

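View pics/s28.png

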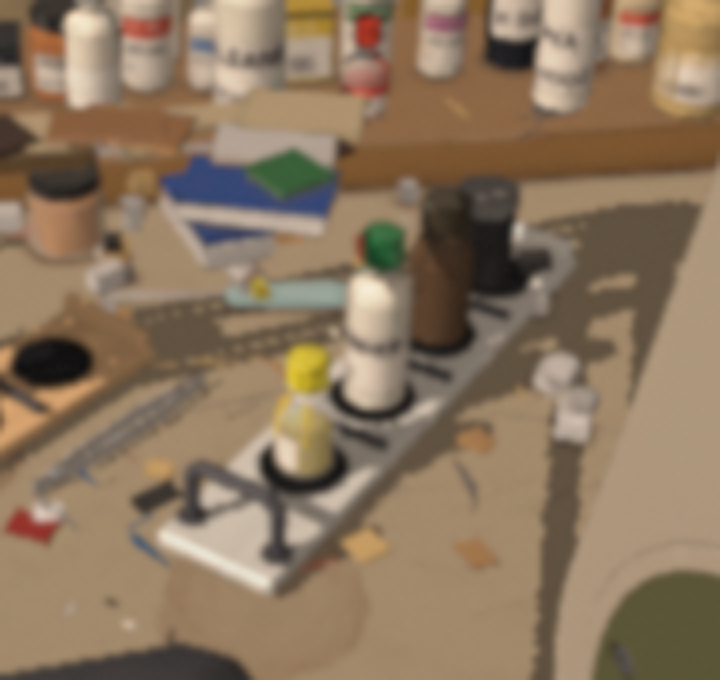

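```bash
python3 - <<'E'
from h import *
S=np.load('s28.npy',allow_pickle=True).item()
c,sn=np.cos(np.radians(4.4)),np.sin(np.radians(4.4))
for n,u,z,d in (("small",(307,357),80,(431,-157)),("tall",(384,234),114,(436.3,-225)),("brown",(447,197),99,(441.6,-292.7)),("can",(489,189),70,(447,-360))):
    p=onz(S,(u[0]/4-.4+220,u[1]/4-.4+120),z); e=p[:2]-d; print(n,p.round(1),"rack dx,dy",round(e[0]*c+e[1]*sn,1),round(-e[0]*sn+e[1]*c,1))
hand_in()
E
```

```text
small [ 430.3 -156.7   80. ] rack dx,dy -0.7 0.3
tall [ 434.  -223.3  114. ] rack dx,dy -2.2 1.9
brown [ 441.3 -293.4   99. ] rack dx,dy -0.4 -0.7
can [ 451.9 -357.2   70. ] rack dx,dy 5.1 2.4
the job is handed in; nothing more can be done
```

I moved all four containers into the empty rack in reverse order and handed the job in at about 36 s. From its handle they now stand small, tall, brown, can; in the full rack the order from the handle was can, brown, tall, small.

**Position and stance:** My last camera checks showed all four upright on their own discs with the arm clear. Each check measured the cap or lid centre against the disc centre:

| Container | Offset from disc centre |
|---|---|
| small bottle | about 1 mm in the scene view, about 2 mm in the wrist view |
| tall bottle | about 3 mm in the scene view, 1 to 2 mm in the wrist view |
| brown bottle | about 1 mm |
| can | about 5 mm across and 3 mm along the rack |

**Can off centre:** A small dark block lies at the edge of the can's disc, so I set the can a few millimetres away from it on purpose. That is inside the 14 mm limit, but it is not the exact middle.

**Force:** The brown bottle went down with about 15 N on the disc, which is more than I intended. It stayed upright. The other contacts were about 7 N or less.

**Not checked:** I did not get a clean top view at the end, and `hand_in()` gave no verdict.

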